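Hang two vial carriers on a balance rack

TASK

Hang the two vial carriers on the pivoting bar of the balance rack, one each side: first the short one on the left arm (the robot's left), fully home against the collar there, and let go of it; then the tall one on the right arm, slid along the rod to wherever the bar comes to rest level, and let go. Let the bar take each weight gently, never letting it swing down with a jerk or slam, do not press hard on the bar or shove hard against the collar, and leave everything else on the bench where it stands.

Things in the scene. Friction and masses are not known exactly. Their poses are not given: they have to be found in the camera images.
- rod: straight round steel rod of the pivoting bar, 12 mm thick, 340 long. Origin on its axis at the pivot, 150 mm above the table; y along the rod to the left end, x along the pivot axis away from the robot; tilts with the bar. Left arm: collar, see collar_face. Right arm (-y): bare from 15 to 165 mm, then an end cap. A ballast disc, 56 mm across, hangs 78 mm below the pivot; the post is 55 mm beyond it (+x)
- bar (a joint): tilt of the bar, rad: 0 level, positive = left end up; swings freely between cushioned stops at -0.16 and 0.16. The ballast draws it to level with about 0.3 N m per rad, so one carrier alone takes it to the stop. The bar's own balance differs every time (empty, it may rest up to 0.05 rad off level)
- collar_face (a point): point on the rod's axis, 108 mm left of the pivot, in the plane of the face of the dark sprung collar (22 mm across, 12 long, slides outward against about 1.2 N per mm) that looks to the pivot; axes as the rod. A carrier home against it has its saddle point 8 mm nearer the pivot (y = -8 mm here)
- short: the short carrier, loose, 0.16 to 0.34 kg (unknown): two upright amber vials, 18 mm across, 55 mm tall, 39 mm apart along x, under a white bridge (58 mm along x, 16 along y, 10 thick, its underside 55 mm above the origin). On the bridge an upright grip block, 28 mm along x, 14 along y, 45 tall, top 110 mm above the origin. Origin: centre of the underside, z up; starts standing on the table
- short_saddle (a point): point of the short carrier that lies on the rod's axis when seated: 46.5 mm above its origin, 8.5 mm below the bridge's underside; axes as the carrier. Here, in the 21 mm space between the vials, is an inverted V (90 degrees, 16 mm long along y) that sits astride the rod
- tall: the tall carrier, loose, 0.16 to 0.34 kg (unknown): two upright amber vials, 18 mm across, 80 mm tall, 39 mm apart along x, under a white bridge (58 mm along x, 16 along y, 10 thick, its underside 80 mm above the origin). On the bridge an upright grip block, 28 mm along x, 14 along y, 45 tall, top 135 mm above the origin. Origin: centre of the underside, z up; starts standing on the table
- tall_saddle (a point): point of the tall carrier that lies on the rod's axis when seated: 71.5 mm above its origin, 8.5 mm below the bridge's underside; axes as the carrier. Here, in the 21 mm space between the vials, is an inverted V (90 degrees, 16 mm long along y) that sits astride the rod. Where on the right arm it balances depends on the unknown masses: 45 to 120 mm from the pivot
- bottle: bystander: clear bottle with blue cap, 72 mm across, 170 mm tall; origin under its centre
- amber: bystander: small amber bottle, 52 mm across, 110 mm tall; origin under its centre
- beaker: bystander: open glass beaker, 72 mm across, 90 mm tall; origin under its centre
- jar: bystander: small clear jar with white lid, 60 mm across, 75 mm tall; origin under its centre
- dish: bystander: flat white weighing dish, 70 mm across, 14 mm tall; origin under its centre
- spatula: bystander: steel spatula, 170 mm long, lying on the table beyond the rack
Mind the look-alikes: they are no part of the job. What is shaped like the tall but purple is not meant.

How it is judged:
By the outcome, as a careful person would: the job done as asked, in the order asked, and still so for the second after the job is handed in, with the robot touching nothing.
It also fails if it takes over 69 s, if anything falls off the work surface, if the arm or the gripper's body presses on something with over 40 N, if the wrist force passes 120 N, or if a joint passes its speed limit or range.

ROBOT

A 7-joint arm with a two-finger parallel gripper is mounted at the origin on the work surface. World frame = base frame: x ahead of the robot, y to its left, z up, the work surface at z = 0. Lengths are in mm, angles in rad, forces in N, time in s.
With the tool pointing down it reaches from about 425 to 875 mm from the base axis. Payload 4.7 kg.
Tool frame: the origin (TCP) lies at the very end of the fingers, on their centre line; the grasp point (between the pads) lies 19 mm behind it; z points along the fingers, y is the line along which they close (so a half turn about z gives the same grasp; the last joint's range is limited). The gripper opens to 85 mm and grips with 20 to 120 N. Pads are 22 mm wide; open, the fingers measure 114 mm over their backs; the gripper's body (76 mm by 85 mm) begins 54 mm behind the grasp point. The pads swing forward as they close: fully open they stand 13 mm farther back than shut.
Start: joints at [-1.111, 0.321, -0.07, 1.45, 0.023, 1.371, -0.057], TCP at [280.295, 586.48, 231.349] pointing down, gripper open.
Joint ranges: [-2.86, 2.86], [-0.3, 2.09], [-1.38, 1.24], [0.06, 2.45], [-1.56, 4.7], [0.09, 2.05], [-2.69, 2.69]. Speed limits (rad/s): [2.57, 2.57, 3.14, 3.14, 3.14, 3.14, 3.14].

INTERFACE

Orientations are given as a rotation vector (axis times angle).
In Python, from cell import bot, cams gives the robot as it stands.
- The arm moves only by the shell command python3 -m pendant 'ROWS' [FORCE]. ROWS is JSON, a list of rows, each a list of 7 numbers: the shift along the tool's x, y, z in mm, then the turn, a rotation vector about the tool's x, y, z in rad, then the opening, from -1 (shut) to 1 (fully open), so that 0 is half open. In form: [[tx, ty, tz, ax, ay, az, jaw], ...]. A call has exactly 8 rows; each row shifts and turns the commanded pose from where the row before left it, along the tool's axes as they then stand; what a row does not reach is not made up. A row lasts 1/8 s, in which the tool goes at most 62.5 mm and 10.7 degrees, less where a joint would pass 70% of its speed; a pose out of reach is approached as far as the arm can. A call is refused whole if a number of a shift passes 62.5 or a number of a turn 0.188, either way. A call with a gripper value outside its range is refused whole. The fingers move at their own pace and stop on an object; FORCE is the grip in N (left out, the last holds). Time passes only in rows, so rows that do not move let the fingers close, or fill a call up. It gives the time, the measured TCP pose, the force, the opening and the grip force at its end, in the units of the state.
- bot.sense(): the state, without advancing time (a new reading comes with each control period).
- cams.get_image(name): name is "side" or "top" or "wrist"; returns a dict with "frame" (400x640x3 uint8, red, green, blue), "fov_y" (degrees; the focal length in pixels is half the picture's height over the tangent of half this angle, whatever the lens; pixels are square), "cx", "cy" (the principal point, pixels), "cam_to_world" (4x4, takes a point from camera to world coordinates); the wrist camera has in their place "hand_eye" (4x4, takes a point from camera to tool coordinates, whose origin is the TCP and whose axes are the flange's). Camera axes: x right, y up, looking along -z (the intrinsics and any distortion apply to the point x, -y, -z); pixel columns grow to the right and rows downward; lengths in mm; the calibration is good to about 2 mm. A picture is of the moment at which its call begins: read the wrist's pose just before it. There is no depth.
- bot.hand_in(): hands the job in; it is judged then, once.
The state is a dict: "clock": time; "joint_pos": joint angles; "dq": joint speeds; "joint_torque": joint torques, N m; "tcp_pos": TCP position; "ee_rot": TCP orientation; "wrist_force": force on the tool from outside, world axes, zero at the start; "moment": the same for the moment, N m; "width": opening from 0.0 (shut) to 1.0 (fully open); "grip_force": force on a finger pad.
Only numpy, scipy, OpenCV 4.12 (cv2) and the standard library are available. Lean on these libraries where they do the work, as an engineer would, in place of code of your own. Each camera call takes 0.05 s, during which the arm holds its last target. There are 200 camera calls.

## Working session

There is one attempt and no reset: what is moved stays moved. The work goes in short steps, Python scripts to look and compute and a shell command to move; the robot and the scene stay as the last step left them, time stands still between calls to the robot, and variables do not carry over. Pictures are saved under pics/ and viewed, at most 10 in all, crops included, and the job is handed in when it is done.

```bash
ls; mkdir -p pics; cat > h.py <<'E'
import numpy as np, cv2
from scipy.spatial.transform import Rotation as R
from cell import bot, cams
def shot(n):
    s=bot.sense(); d=cams.get_image(n)
    if n=="wrist":
        T=np.eye(4); T[:3,:3]=R.from_rotvec(s["ee_rot"]).as_matrix(); T[:3,3]=s["tcp_pos"]
        d["cam_to_world"]=T@np.array(d["hand_eye"])
    d["cam_to_world"]=np.array(d["cam_to_world"]); return d
def save(d,f): cv2.imwrite("pics/"+f,cv2.cvtColor(d["frame"],cv2.COLOR_RGB2BGR))
def foc(d): return 200/np.tan(np.radians(d["fov_y"])/2)
def ray(d,u,v):
    f=foc(d); T=d["cam_to_world"]
    return T[:3,3], T[:3,:3]@np.array([(u-d["cx"])/f,-(v-d["cy"])/f,-1])
def onz(d,u,v,z):
    o,r=ray(d,u,v); return o+r*(z-o[2])/r[2]
def proj(d,p):
    q=np.linalg.inv(d["cam_to_world"])@np.append(p,1); f=foc(d)
    return d["cx"]+f*q[0]/-q[2], d["cy"]-f*q[1]/-q[2]
E
python3 - <<'E'
from h import *
s=bot.sense(); print({k:np.round(v,3).tolist() for k,v in s.items()})
for n in("top","side"):
    d=shot(n); save(d,n+"0.png"); print(n,[k for k in d],d["fov_y"],d["cx"],d["cy"],d["cam_to_world"].round(3).tolist(),{k:v for k,v in d.items() if k not in("frame","cam_to_world")})
d=shot("wrist"); print(d["fov_y"],np.array(d["hand_eye"]).round(3).tolist(),[k for k in d])
E
```

```text
pics
{'clock': 0.0, 'joint_pos': [-1.111, 0.322, -0.07, 1.452, 0.023, 1.371, -0.057], 'dq': [0.001, -0.0, 0.001, 0.0, 0.002, 0.001, 0.001], 'joint_torque': [-0.0, -49.358, -0.383, -31.433, 0.013, 0.011, 0.0], 'tcp_pos': [280.087, 585.936, 230.197], 'ee_rot': [-0.694, -3.064, 0.003], 'wrist_force': [0.638, 0.113, 0.304], 'moment': [-0.018, -0.022, 0.079], 'grip_force': 0.0, 'width': 0.999}
top ['frame', 'fov_y', 'cx', 'cy', 'cam_to_world'] 46.907228384751576 312.47982427169563 199.02614507513766 [[-0.01, 0.998, -0.067, 474.9], [-1.0, -0.009, 0.017, 3.612], [0.016, 0.068, 0.998, 1551.379], [0.0, 0.0, 0.0, 1.0]] {'fov_y': 46.907228384751576, 'cx': 312.47982427169563, 'cy': 199.02614507513766}
side ['frame', 'fov_y', 'cx', 'cy', 'cam_to_world'] 45.41994737837932 322.71827643439275 205.00527960456364 [[0.677, 0.585, -0.447, -2.439], [-0.736, 0.525, -0.428, -572.847], [-0.016, 0.619, 0.785, 1108.121], [0.0, 0.0, 0.0, 1.0]] {'fov_y': 45.41994737837932, 'cx': 322.71827643439275, 'cy': 205.00527960456364}
68.2243219064456 [[0.0, 0.961, 0.276, 70.729], [1.0, -0.001, 0.001, 0.145], [0.001, 0.276, -0.961, -143.656], [0.0, 0.0, 0.0, 1.0]] ['frame', 'fov_y', 'cx', 'cy', 'hand_eye', 'cam_to_world']
```

View pics/top0.png

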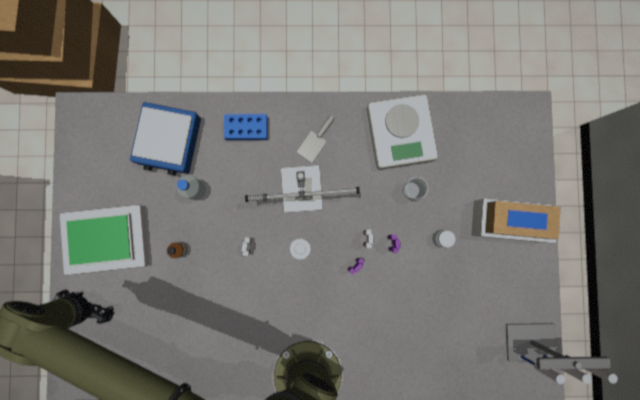

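View pics/side0.png

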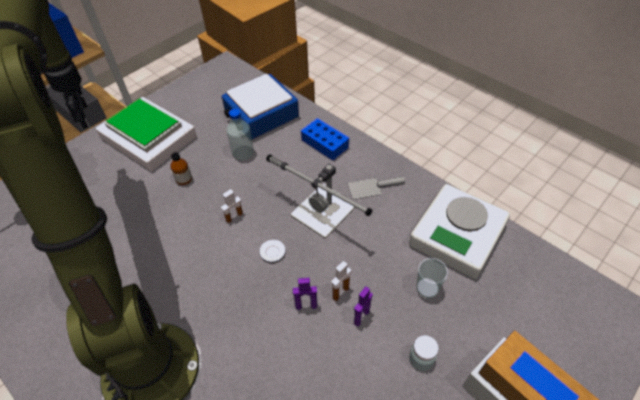

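The short/tall candidates are the white carriers at top (246,246) and (368,239), side (232,206) and (341,281). The purple ones at side (305,293) and (363,306) are look-alikes. The left white one looks short and the right white one tall; I'll confirm with an enlarged crop.

```bash
python3 - <<'E'
from h import *
d=shot("side"); t=shot("top")
def crop(d,x,y,w,h,k): return cv2.resize(d["frame"][y:y+h,x:x+w],None,fx=k,fy=k,interpolation=cv2.INTER_CUBIC)
a=crop(d,200,180,60,50,5); b=crop(d,280,250,100,80,5); e=crop(t,230,150,150,110,5)
im=np.zeros((600,800,3),np.uint8)
im[:250,:300]=a; im[:250,300:800]=b[:250]
im[250:600,0:750]=e[70:420]
cv2.imwrite("pics/c1.png",im[...,::-1])
for n,u,v,z in[("shortblk",246,244,100),("tall",368,237,125),("rodL",248,198.5,150),("rodR",358,190.5,150),("collar",263,197,150)]: print(n,onz(t,u,v,z).round(1))
for n,u,v,z in[("shortblk",232,194,110),("tall",343,266,135),("rodL",270,158,150),("rodR",369,212,150)]: print("side",n,onz(d,u,v,z).round(1))
E
```

```text
shortblk [433.7 188.6 100. ]
tall [ 452.2 -190.8  125. ]
rodL [572.9 176.2 150. ]
rodR [ 594.5 -159.2  150. ]
collar [577.  130.7 150. ]
side shortblk [429.2 180.7 110. ]
side tall [ 449.  -201.7  135. ]
side rodL [567.7 170.7 150. ]
side rodR [ 604.5 -152.5  150. ]
```

View pics/c1.png

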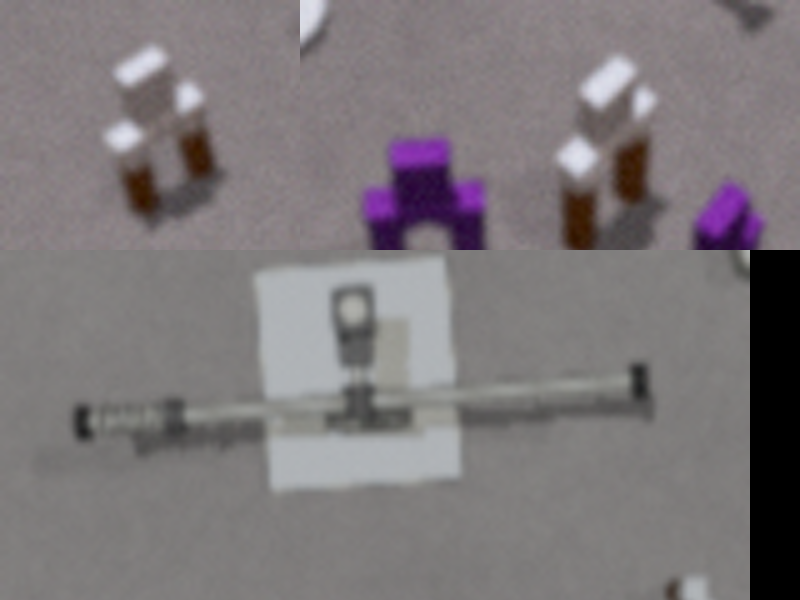

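The crops confirm it: the left white carrier (crop ~(150,130)) has short vials, so it is the short one. The right white carrier (crop ~(605,130)) has longer vials, so it is the tall one, and the purple ones are excluded. Next I plan the move to a close wrist view over the short carrier.

```bash
cat >> h.py <<'E'
def target_R(yaw,tilt=0):
    # tool z down, tool y along the rod (+y side), yaw of rod about world z, tilt about rod x (+ = left up)
    B=np.array([[-1,0,0],[0,1,0],[0,0,-1.]]).T
    return R.from_euler("z",yaw).as_matrix()@R.from_euler("x",tilt).as_matrix()@B
def plan(pos,yaw,tilt=0,n=8,frm=None):
    s=bot.sense(); A=np.eye(4); A[:3,:3]=R.from_rotvec(s["ee_rot"]).as_matrix(); A[:3,3]=s["tcp_pos"] if frm is None else frm
    B=np.eye(4); B[:3,:3]=target_R(yaw,tilt); B[:3,3]=pos
    D=np.linalg.inv(A)@B
    rv=R.from_matrix(D[:3,:3]).as_rotvec()/n; dR=R.from_rotvec(rv).as_matrix()
    M=np.zeros((3,3)); P=np.eye(3)
    for i in range(n): M+=P; P=P@dR
    t=np.linalg.solve(M,D[:3,3]); print("row",n,t.round(2).tolist(),rv.round(4).tolist())
def st():
    s=bot.sense(); e=R.from_rotvec(s["ee_rot"]).as_matrix()
    print("t",round(s["clock"],2),"p",np.round(s["tcp_pos"],1),"yaw",round(np.arctan2(-e[0,1],e[1,1]),4),"tilt",round(np.arcsin(e[2,1]),4),"F",np.round(s["wrist_force"],2),"M",np.round(s["moment"],3),"w",round(s["width"],3),"g",round(s["grip_force"],1),"q",np.round(s["joint_pos"],2))
E
python3 -c "
from h import *
plan([433,185,235],.064,n=8)"
```

```text
row 8 [-30.03, -45.18, -0.5] [-0.0001, -0.0, -0.0637]
```

```bash
python3 -m pendant '[[-30,-45.2,-0.5,0,0,-0.064,0.2],[-30,-45.2,-0.5,0,0,-0.064,0.2],[-30,-45.2,-0.5,0,0,-0.064,0.2],[-30,-45.2,-0.5,0,0,-0.064,0.2],[-30,-45.2,-0.5,0,0,-0.064,0.2],[-30,-45.2,-0.5,0,0,-0.064,0.2],[-30,-45.2,-0.5,0,0,-0.064,0.2],[-30,-45.2,-0.5,0,0,-0.064,0.2]]' 20
python3 - <<'E'
from h import *
st(); d=shot("wrist"); save(d,"w1.png"); np.save("w1.npy",d["cam_to_world"])
E
```

```text
clock: 1.25
tcp_pos: [433.8, 183.6, 235.7]
ee_rot: [-0.108, 3.139, 0.001]
wrist_force: [0.7, 0.5, -0.1]
width: 0.598
grip_force: 0.0
t 1.25 p [433.8 183.6 235.7] yaw 0.0685 tilt 0.0008 F [ 0.75  0.52 -0.11] M [-0.045 -0.078 -0.015] w 0.598 g 0.0 q [-0.71 -0.07  0.24  1.88  0.02  1.33  1.17]
```

View pics/w1.png

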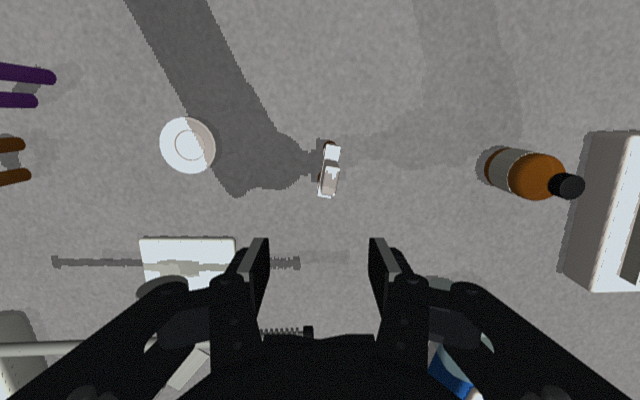

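The wrist view shows the short carrier at about (329,170), fingers clear and the dish at (188,145). I'll enlarge it for an exact pose.

```bash
python3 - <<'E'
from h import *
im=cv2.imread("pics/w1.png")[130:210,290:370]
cv2.imwrite("pics/c2.png",cv2.resize(im,None,fx=7,fy=7,interpolation=cv2.INTER_NEAREST))
E
```

```text
(no output)
```

View pics/c2.png

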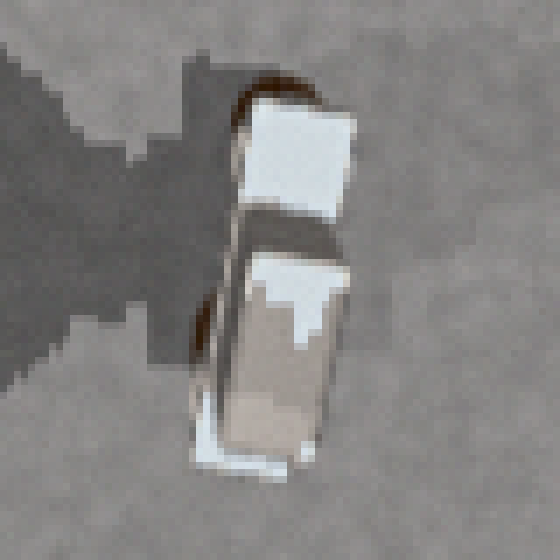

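Block top corners are at crop (245,257), (350,267), (320,455), (218,447), and the near bridge end runs from (252,100) to (357,117).

```bash
cat >> h.py <<'E'
def blocktop(d,c,z):
    P=np.array([onz(d,u,v,z)[:2] for u,v in c]); m=P.mean(0)
    a=(P[3]+P[2]-P[0]-P[1])/2; b=(P[1]+P[2]-P[0]-P[3])/2
    print("ctr",m.round(1),"long",np.linalg.norm(a).round(1),"short",np.linalg.norm(b).round(1),"yaw_long",np.arctan2(a[1],a[0]).round(3),"yaw_short",np.arctan2(-b[0],b[1]).round(3))
E
python3 - <<'E'
from h import *
d=shot("wrist")  # same pose, for intrinsics
d["cam_to_world"]=np.load("w1.npy"); print(d["cx"],d["cy"])
f=lambda L:[(290+u/7,130+v/7) for u,v in L]
blocktop(d,f([(245,257),(350,267),(320,455),(218,447)]),110)
blocktop(d,f([(252,100),(357,117),(290,482),(192,468)]),65)
t=shot("top")
# rod end caps: crop scale 5, origin (230,150+14-50)
for n,u,v in[("L",83,422),("R",638,381),("colR",183,416),("hub",358,402)]: print(n,onz(t,230+u/5,150+(v-250+70)/5,150).round(1))
E
```

```text
318.535791361897 197.9088956474656
ctr [423.6 194.5] long 26.0 short 13.9 yaw_long -0.066 yaw_short -0.02
ctr [424.1 194.6] long 58.2 short 15.9 yaw_long -0.091 yaw_short -0.084
L [573.2 180.4 150. ]
R [ 595.4 -158.   150. ]
colR [576.3 119.7 150. ]
hub [584.   13.2 150. ]
```

```bash
python3 -c "
from h import *
plan([424,194.5,125],-.088,n=4)"
```

```text
row 4 [2.66, 3.05, 27.64] [0.0, 0.0002, 0.0369]
```

```bash
python3 -m pendant '[[5.3,6.1,27.6,0,0,0.037,0.2],[5.3,6.1,27.6,0,0,0.037,0.2],[0,0,27.6,0,0,0.037,0.2],[0,0,27.6,0,0,0.037,0.2],[0,0,13,0,0,0,0.2],[0,0,13,0,0,0,0.2],[0,0,13,0,0,0,0.2],[0,0,13,0,0,0,0.2]]' 
python3 - <<'E'
from h import *
st(); d=shot("wrist"); save(d,"w2.png")
E
```

```text
clock: 2.4
tcp_pos: [422.4, 197.3, 72.6]
ee_rot: [0.128, 3.138, 0.001]
wrist_force: [-0.3, 0.5, 0.3]
width: 0.6
grip_force: 0.0
t 2.4 p [422.4 197.3  72.6] yaw -0.0815 tilt 0.0007 F [-0.3   0.5   0.34] M [0.008 0.003 0.028] w 0.6 g 0.0 q [-0.71  0.08  0.23  2.08 -0.02  0.98  1.01]
```

View pics/w2.png

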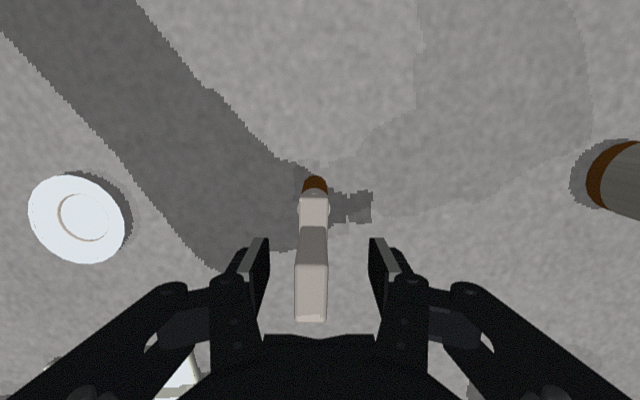

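The block sits between the fingers at column 311, and the finger centre is at 319, so I shift about 3 mm and close.

```bash
python3 -m pendant '[[-1.5,-3,0,0,0,0,0.2],[0,0,0,0,0,0,-0.4],[0,0,0,0,0,0,-1],[0,0,0,0,0,0,-1],[0,0,0,0,0,0,-1],[0,0,0,0,0,0,-1],[0,0,0,0,0,0,-1],[0,0,0,0,0,0,-1]]' 30
python3 - <<'E'
from h import *
st()
plan([424,194,200],-.088,n=8)
E
```

```text
clock: 3.45
tcp_pos: [423.9, 194.1, 73.5]
ee_rot: [0.128, 3.138, 0.001]
wrist_force: [1.2, -0.1, 5.2]
width: 0.157
grip_force: 32.6
t 3.45 p [423.9 194.1  73.5] yaw -0.0818 tilt 0.0007 F [ 1.24 -0.15  5.21] M [-0.132 -0.101  0.004] w 0.157 g 32.6 q [-0.71  0.07  0.23  2.08 -0.02  0.99  1.02]
row 8 [-0.03, -0.0, -15.81] [0.0001, 0.0001, 0.0008]
```

```bash
python3 -m pendant '[[0,0,-15,0,0,0,-1],[0,0,-30,0,0,0,-1],[0,0,-35,0,0,0,-1],[0,0,-40,0,0,0,-1],[0,0,-40,0,0,0,-1],[0,0,-22,0,0,0,-1],[0,0,0,0,0,0,-1],[0,0,0,0,0,0,-1]]' 
python3 - <<'E'
from h import *
st()
plan([578.5,99,255],.0656,n=7)
E
```

```text
clock: 4.45
tcp_pos: [422.4, 193.4, 253.6]
ee_rot: [-0.128, -3.137, 0.002]
wrist_force: [-1.0, -0.6, -2.3]
width: 0.158
grip_force: 31.5
t 4.45 p [422.4 193.4 253.6] yaw -0.0817 tilt -0.0014 F [-1.   -0.61 -2.29] M [-0.034 -0.002 -0.022] w 0.158 g 31.5 q [-0.72 -0.09  0.22  1.86  0.02  1.37  0.98]
row 7 [-22.57, -13.09, -0.22] [-0.0002, -0.0003, -0.021]
```

```bash
python3 -m pendant '[[-22.6,-13.1,0,0,0,-0.021,-1],[-22.6,-13.1,0,0,0,-0.021,-1],[-22.6,-13.1,0,0,0,-0.021,-1],[-22.6,-13.1,0,0,0,-0.021,-1],[-22.6,-13.1,0,0,0,-0.021,-1],[-22.6,-13.1,0,0,0,-0.021,-1],[-22.6,-13.1,0,0,0,-0.021,-1],[0,0,0,0,0,0,-1]]' 
python3 - <<'E'
from h import *
st(); d=shot("wrist"); save(d,"w3.png"); np.save("w3.npy",d["cam_to_world"])
st()
for i in range(4): shot("top"); print(bot.sense()["wrist_force"])
E
```

```text
clock: 5.45
tcp_pos: [579.7, 97.3, 252.5]
ee_rot: [0.097, -3.137, 0.004]
wrist_force: [-0.5, -0.2, -2.4]
width: 0.158
grip_force: 31.4
t 5.45 p [579.7  97.3 252.5] yaw 0.0621 tilt -0.0024 F [-0.47 -0.22 -2.44] M [ 0.01   0.095 -0.007] w 0.158 g 31.4 q [-0.55  0.18  0.39  1.59 -0.07  1.38  1.48]
t 5.5 p [578.9  98.5 252.7] yaw 0.0635 tilt -0.0012 F [-0.49  0.72 -2.07] M [0.036 0.044 0.   ] w 0.16 g 31.4 q [-0.55  0.18  0.39  1.59 -0.07  1.38  1.48]
[-0.32465094  0.42233342 -2.16703986]
[-0.28065365  1.50151984 -2.36092813]
[-0.97844656 -0.16908223 -2.02369628]
[-1.29759958 -0.06338954 -2.95978202]
```

View pics/w3.png

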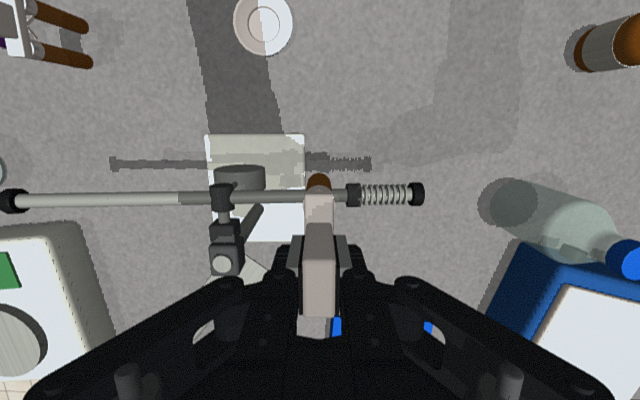

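The view shows the rod from cap (15,200) to cap (417,193), the collar face at about (346,194), the hub at (222,198), and the carrier over the rod at column 320.

```bash
python3 - <<'E'
from h import *
d=shot("wrist"); T=d["cam_to_world"]
g=cv2.cvtColor(d["frame"],cv2.COLOR_RGB2GRAY).astype(float)
for u in(60,120,160,250,280,): print(u,[int(x) for x in g[185:213,u]])
for v in(190,194,198): print(v,[int(x) for x in g[v,336:430]])
print([int(x) for x in g[199,0:40]],[int(x) for x in g[188,200:245]])
for n,u,v in[("Rcap",27,200),("60",60,200),("hub",222,197.5),("280",280,196),("collar",346,194),("Lend",424.5,193)]: print(n,onz(d,u,v,150).round(1))
E
```

```text
60 [144, 143, 146, 142, 144, 146, 148, 108, 91, 116, 131, 145, 156, 165, 172, 172, 171, 168, 165, 152, 132, 123, 136, 147, 149, 147, 148, 148]
120 [145, 148, 148, 148, 151, 153, 114, 88, 109, 127, 144, 153, 162, 172, 173, 173, 170, 164, 153, 140, 128, 137, 146, 141, 145, 144, 141, 146]
160 [155, 150, 149, 152, 154, 134, 99, 98, 119, 136, 152, 162, 167, 178, 180, 175, 168, 157, 143, 124, 135, 149, 150, 151, 149, 145, 145, 146]
250 [88, 87, 86, 86, 75, 74, 82, 93, 96, 107, 114, 122, 125, 117, 114, 106, 99, 88, 130, 153, 123, 85, 58, 55, 58, 58, 65, 63]
280 [159, 171, 181, 170, 131, 87, 85, 97, 100, 108, 118, 125, 121, 114, 105, 96, 88, 107, 196, 229, 225, 225, 225, 224, 224, 225, 223, 224]
190 [76, 77, 77, 81, 80, 80, 81, 43, 38, 47, 43, 47, 48, 48, 45, 49, 51, 45, 49, 42, 40, 57, 110, 83, 65, 120, 138, 123, 113, 109, 68, 139, 139, 113, 108, 84, 94, 141, 139, 117, 115, 65, 112, 140, 135, 111, 82, 65, 134, 143, 128, 117, 70, 73, 117, 115, 109, 84, 64, 107, 147, 134, 118, 82, 63, 135, 143, 128, 122, 125, 125, 65, 11, 18, 15, 28, 28, 28, 22, 23, 23, 21, 12, 44, 133, 149, 150, 145, 141, 14
[... 729 characters left out ...]
 113, 92, 174, 165, 154, 92, 60, 142, 165, 155, 151, 155, 159, 99, 24, 5, 27, 36, 40, 38, 35, 39, 32, 34, 31, 40, 137, 148, 149, 151, 147, 146, 145, 151, 150, 149]
[32, 33, 24, 25, 34, 36, 13, 0, 13, 5, 0, 47, 163, 160, 166, 165, 167, 164, 164, 164, 165, 165, 168, 167, 165, 164, 168, 165, 168, 164, 165, 169, 166, 166, 167, 168, 167, 171, 169, 170] [152, 147, 142, 142, 143, 147, 69, 44, 45, 51, 51, 47, 52, 52, 53, 57, 54, 54, 52, 52, 52, 49, 51, 46, 44, 43, 41, 36, 30, 23, 46, 64, 107, 116, 115, 116, 113, 115, 108, 108, 105, 105, 98, 97, 94]
Rcap [ 598.1 -154.2  150. ]
60 [ 596.2 -125.3  150. ]
hub [584.5  16.3 150. ]
280 [579.7  66.8 150. ]
collar [574.1 124.1 150. ]
Lend [568.6 192.1 150. ]
```

```bash
cat >> h.py <<'E'
from scipy.optimize import least_squares
def rodpt(x,s):
    x0,y0,yaw,t=x; return np.array([x0-np.sin(yaw)*np.cos(t)*s, y0+np.cos(yaw)*np.cos(t)*s, 150+np.sin(t)*s])
def rodfit(d,colS,rows,t0=0.):
    def f(x):
        r=[(proj(d,rodpt(x,s))[0]-c) for s,c in colS]
        a=np.array(proj(d,rodpt(x,-150))); b=np.array(proj(d,rodpt(x,150)))
        for u,v in rows: r.append(a[1]+(b[1]-a[1])*(u-a[0])/(b[0]-a[0])-v)
        return r
    o=least_squares(f,[584,12,.066,t0]); print("pivot,yaw,tilt",o.x.round(4),"res",o.fun.round(2)); return o.x
E
python3 - <<'E'
from h import *
d=shot("wrist"); d["cam_to_world"]=np.load("w3.npy")
rodfit(d,[(-165,11.5),(108,343),(165,408)],[(60,198.8),(120,197.7),(160,197),(280,195.6)])
rodfit(d,[(-165,11.5),(108,343)],[(60,198.8),(120,197.7),(160,197),(280,195.6)])
E
```

```text
pivot,yaw,tilt [ 5.832431e+02  1.358820e+01  4.980000e-02 -1.066000e-01] res [ 0.76  1.68 -2.56 -0.19  0.    0.1  -0.31]
pivot,yaw,tilt [ 5.835047e+02  1.196280e+01  5.070000e-02 -1.003000e-01] res [ 0.    0.   -0.17  0.08  0.2  -0.11]
```

```bash
python3 -m pendant '[[0,2.5,0,0,0,0,-1],[0,3,5,0,0,0,-1],[0,0,10,0,0,0,-1],[0,0,10,0,0,0,-1],[0,0,10,0,0,0,-1],[0,0,10,0,0,0,-1],[0,0,7,0,0,0,-1],[0,0,5,0,0,0,-1]]' 
python3 - <<'E'
from h import *
st(); d=shot("wrist"); save(d,"w4.png"); np.save("w4.npy",d["cam_to_world"])
E
```

```text
clock: 6.8
tcp_pos: [579.2, 104.7, 197.4]
ee_rot: [0.102, -3.14, 0.0]
wrist_force: [0.7, -0.1, -2.7]
width: 0.162
grip_force: 31.4
t 6.8 p [579.2 104.7 197.4] yaw 0.0651 tilt -0.0001 F [ 0.65 -0.07 -2.71] M [-0.015  0.013  0.008] w 0.162 g 31.4 q [-0.55  0.21  0.38  1.67 -0.08  1.27  1.48]
```

View pics/w4.png

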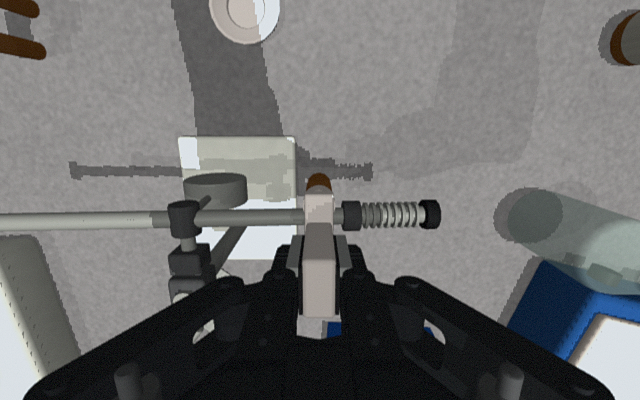

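The rod passes cleanly under the V, and the gap to the collar (343,215) is a few mm. I plan the tilted descent from here.

```bash
cat >> h.py <<'E'
PIV=(583.7,12.0,0.0656)
def tcp_at(s,t,h=27.,piv=None):
    x0,y0,yaw=piv or PIV; p=rodpt((x0,y0,yaw,t),s)
    return p+h*np.array([np.sin(yaw)*np.sin(t),-np.cos(yaw)*np.sin(t),np.cos(t)])
E
python3 - <<'E'
from h import *
a=tcp_at(92.5,-.05)+[0,0,2]; b=tcp_at(92.5,-.16); print(a,b)
a[0]=579.2; plan(a,.0656,-.05)
s=bot.sense
import h
class F: pass
b[0]=579.2
A=target_R(.0656,-.05)
D=A.T@(b-a); print("B",(D/16).round(2), "ax", .11/16)
E
```

```text
[577.55546955 105.53222375 174.34318387] [577.4318184  107.41444517 161.91820254]
row 8 [-0.04, 0.16, 2.82] [0.0062, -0.0001, -0.0]
B [-0.01  0.16  0.77] ax 0.006875
```

```bash
python3 -m pendant '[[0,0.2,3.5,0.006,0,0,-1],[0,0.2,3.5,0.006,0,0,-1],[0,0.2,3.5,0.006,0,0,-1],[0,0.2,3.5,0.006,0,0,-1],[0,0.2,3,0.006,0,0,-1],[0,0.2,2.5,0.006,0,0,-1],[0,0.2,2,0.006,0,0,-1],[0,0.2,1.5,0.006,0,0,-1]]'; python3 -m pendant '[[0,0.2,0.8,0.007,0,0,-1],[0,0.2,0.8,0.007,0,0,-1],[0,0.2,0.8,0.007,0,0,-1],[0,0.2,0.8,0.007,0,0,-1],[0,0.2,0.8,0.007,0,0,-1],[0,0.2,0.8,0.007,0,0,-1],[0,0.2,0.8,0.007,0,0,-1],[0,0.2,0.8,0.007,0,0,-1]]'
python3 - <<'E'
from h import *
st(); d=shot("wrist"); save(d,"w5.png"); g=cv2.cvtColor(d["frame"],cv2.COLOR_RGB2GRAY).astype(int)
for i in range(3): shot("top"); print(np.round(bot.sense()["wrist_force"],1))
for u in (20,80,130,270,285,): print(u,g[200:250,u].tolist())
E
```

```text
clock: 7.85
tcp_pos: [579.2, 106.0, 174.8]
ee_rot: [-0.102, 3.137, -0.076]
wrist_force: [-0.3, -0.1, -2.9]
width: 0.16
grip_force: 31.4
clock: 8.85
tcp_pos: [579.1, 107.1, 168.4]
ee_rot: [-0.102, 3.132, -0.164]
wrist_force: [-0.6, 0.6, -2.1]
width: 0.16
grip_force: 31.4
t 8.85 p [579.1 107.1 168.4] yaw 0.0652 tilt -0.1043 F [-0.55  0.61 -2.12] M [ 0.211 -0.007 -0.008] w 0.16 g 31.4 q [-0.61  0.25  0.37  1.69  0.01  1.23  1.39]
[-0.4  0.1 -2.2]
[-0.3  0.3 -2.4]
[-0.5 -0.1 -2.9]
20 [140, 139, 136, 142, 143, 146, 146, 144, 150, 151, 150, 149, 147, 136, 138, 143, 146, 146, 147, 122, 79, 81, 99, 114, 128, 135, 147, 153, 157, 162, 166, 170, 170, 169, 165, 164, 156, 145, 133, 106, 90, 90, 94, 98, 95, 89, 97, 102, 96, 95]
80 [143, 139, 138, 141, 142, 146, 146, 148, 147, 146, 144, 146, 146, 149, 146, 146, 142, 142, 145, 119, 84, 80, 101, 117, 123, 137, 146, 154, 158, 162, 169, 172, 170, 173, 170, 161, 156, 145, 131, 140, 149, 151, 149, 145, 142, 145, 147, 146, 148, 145]
130 [152, 149, 148, 147, 145, 142, 145, 147, 145, 142, 142, 141, 137, 133, 134, 138, 146, 154, 155, 126, 78, 79, 100, 117, 125, 135, 146, 152, 158, 164, 168, 170, 174, 170, 168, 162, 158, 148, 134, 137, 149, 152, 151, 148, 151, 149, 148, 146, 143, 139]
270 [178, 175, 177, 179, 179, 177, 179, 177, 177, 178, 179, 174, 172, 176, 207, 224, 224, 226, 227, 187, 107, 68, 76, 86, 91, 99, 99, 104, 115, 118, 122, 119, 112, 113, 106, 107, 99, 91, 108, 196, 228, 223, 223, 223, 221, 222, 223, 223, 221, 222]
285 [157, 153, 154, 154, 157, 154, 154, 156, 205, 228, 225, 225, 221, 224, 220, 222, 223, 224, 228, 186, 104, 67, 79, 86, 93, 93, 104, 105, 109, 115, 120, 118, 114, 109, 110, 103, 98, 88, 107, 197, 229, 226, 226, 202, 124, 31, 8, 19, 11, 16]
```

```bash
python3 -m pendant '[[0,0.2,0.8,0.007,0,0,-1],[0,0.2,0.8,0.007,0,0,-1],[0,0.2,0.8,0.007,0,0,-1],[0,0.2,0.8,0.007,0,0,-1],[0,0.2,0.8,0.007,0,0,-1],[0,0.2,0.8,0.007,0,0,-1],[0,0.2,0.8,0.007,0,0,-1],[0,0.2,0.8,0.007,0,0,-1]]'
cat >> h.py <<'E'
def slope(us=(20,50,80,130,260,270,280,288),lo=190,hi=260,name="wrist",f=None):
    d=shot(name); 
    if f: save(d,f)
    g=cv2.GaussianBlur(cv2.cvtColor(d["frame"],cv2.COLOR_RGB2GRAY),(1,3),0).astype(float)
    r=[]
    for u in us:
        e=np.diff(g[lo:hi,u]); r.append(lo+int(np.argmin(e)))
    print("edge rows",r); return d
def force(n=5):
    L=[]
    for i in range(n): shot("wrist"); L.append(bot.sense()["wrist_force"])
    print("F",np.mean(L,0).round(2),"sd",np.std(L,0).round(2))
E
python3 - <<'E'
from h import *
st(); slope(f="w6.png"); force(5)
E
```

```text
clock: 10.05
tcp_pos: [579.1, 107.9, 162.0]
ee_rot: [-0.102, 3.124, -0.251]
wrist_force: [-0.1, -0.5, -0.8]
width: 0.162
grip_force: 31.6
t 10.05 p [579.1 107.9 162. ] yaw 0.0652 tilt -0.1604 F [-0.08 -0.53 -0.79] M [ 0.149  0.145 -0.012] w 0.162 g 31.6 q [-0.64  0.27  0.37  1.69  0.06  1.24  1.34]
edge rows [220, 220, 219, 219, 219, 219, 245, 244]
F [-0.74  0.18 -1.21] sd [0.49 0.23 0.55]
```

```bash
python3 -m pendant '[[0,0.6,0,0,0,0,-1],[0,0.7,0,0,0,0,-1],[0,0.7,0,0,0,0,-1],[0,0.7,0,0,0,0,-1],[0,0.7,0,0,0,0,-1],[0,0.6,0,0,0,0,-1],[0,0.5,0,0,0,0,-1],[0,0.5,0,0,0,0,-1]]'
python3 - <<'E'
from h import *
st(); force(6); d=shot("wrist"); save(d,"w7.png")
g=cv2.cvtColor(d["frame"],cv2.COLOR_RGB2GRAY)
w6=cv2.imread("pics/w6.png")[170:270,290:450]; w7=cv2.imread("pics/w7.png")[170:270,290:450]
cv2.imwrite("pics/c3.png",np.vstack([cv2.resize(x,None,fx=3,fy=3,interpolation=cv2.INTER_CUBIC) for x in(w6,w7)])[:600])
E
```

```text
clock: 11.35
tcp_pos: [578.7, 112.8, 161.0]
ee_rot: [-0.102, 3.125, -0.25]
wrist_force: [-1.7, -0.5, -1.3]
width: 0.159
grip_force: 31.5
t 11.35 p [578.7 112.8 161. ] yaw 0.0652 tilt -0.16 F [-1.72 -0.47 -1.28] M [ 0.034  0.327 -0.074] w 0.159 g 31.5 q [-0.65  0.27  0.37  1.69  0.06  1.24  1.33]
F [-1.19 -0.33 -1.06] sd [0.59 0.4  0.19]
```

View pics/c3.png

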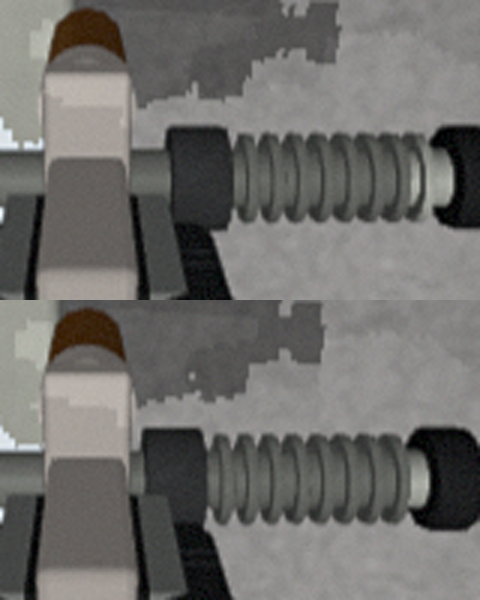

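There is about a 4 mm gap left between the bridge and the collar (crop columns 124 to 143 at collar depth). I slide the rest.

```bash
python3 -m pendant '[[0.3,0.6,0,0,0,0,-1],[0.3,0.6,0,0,0,0,-1],[0,0.6,0,0,0,0,-1],[0,0.6,0,0,0,0,-1],[0,0.6,0,0,0,0,-1],[0,0.5,0,0,0,0,-1],[0,0.5,0,0,0,0,-1],[0,0.5,0,0,0,0,-1]]'
cat >> h.py <<'E'
def collar(row=205):
    d=shot("wrist"); g=cv2.cvtColor(d["frame"],cv2.COLOR_RGB2GRAY).astype(int)
    for v in (216,222): print(v,g[v,328:380].tolist())
E
python3 - <<'E'
from h import *
st(); force(8); collar()
E
```

```text
clock: 12.7
tcp_pos: [577.9, 117.0, 160.3]
ee_rot: [-0.102, 3.125, -0.251]
wrist_force: [-0.5, -1.4, -1.4]
width: 0.162
grip_force: 31.5
t 12.7 p [577.9 117.  160.3] yaw 0.0651 tilt -0.1603 F [-0.47 -1.42 -1.37] M [-0.109  0.172 -0.058] w 0.162 g 31.5 q [-0.65  0.27  0.37  1.69  0.06  1.24  1.32]
F [-0.52 -1.25 -1.45] sd [0.48 0.16 0.31]
216 [160, 162, 160, 155, 144, 73, 33, 34, 32, 37, 37, 38, 31, 35, 33, 35, 34, 29, 31, 33, 33, 31, 18, 55, 147, 144, 129, 78, 80, 89, 91, 117, 144, 146, 125, 81, 81, 92, 91, 123, 143, 144, 108, 78, 82, 93, 93, 121, 150, 152, 102, 78]
222 [133, 131, 147, 155, 142, 72, 44, 47, 46, 46, 47, 44, 44, 45, 41, 43, 42, 44, 47, 47, 47, 40, 43, 36, 45, 68, 64, 62, 64, 96, 94, 89, 77, 67, 61, 66, 58, 82, 93, 89, 81, 69, 69, 64, 59, 79, 93, 91, 82, 69, 70, 66]
```

```bash
python3 -m pendant '[[0,0.3,0.2,0,0,0,-1],[0,0.3,0.2,0,0,0,-1],[0,0.3,0.2,0,0,0,-1],[0,0.1,0.1,0,0,0,-1],[0,0,0,0,0,0,-1],[0,0,0,0,0,0,-1],[0,0,0,0,0,0,-1],[0,0,0,0,0,0,-1]]'
python3 - <<'E'
from h import *
st(); force(6); collar()
E
```

```text
clock: 14.15
tcp_pos: [577.8, 117.9, 159.5]
ee_rot: [-0.102, 3.125, -0.251]
wrist_force: [1.0, -2.4, -1.7]
width: 0.164
grip_force: 31.5
t 14.15 p [577.8 117.9 159.5] yaw 0.0651 tilt -0.1601 F [ 1.02 -2.45 -1.71] M [-0.51   0.194 -0.062] w 0.164 g 31.5 q [-0.65  0.27  0.37  1.69  0.06  1.23  1.32]
F [-0.7  -2.59 -0.67] sd [0.28 0.47 0.56]
216 [160, 159, 161, 153, 143, 68, 30, 31, 41, 31, 36, 36, 31, 38, 31, 32, 34, 37, 35, 26, 34, 29, 34, 74, 131, 84, 81, 79, 89, 117, 146, 147, 133, 86, 70, 68, 84, 123, 144, 142, 131, 79, 70, 72, 93, 115, 147, 152, 122, 84, 68, 72]
222 [130, 137, 153, 154, 150, 76, 46, 40, 50, 45, 45, 45, 47, 37, 46, 43, 44, 47, 41, 43, 46, 47, 38, 43, 55, 65, 60, 95, 91, 88, 72, 66, 62, 63, 62, 81, 97, 91, 84, 70, 68, 68, 60, 67, 95, 94, 86, 73, 67, 69, 64, 57]
```

```bash
python3 -m pendant '[[0,-0.4,0.2,0,0,0,-1],[0,-0.4,0.2,0,0,0,-1],[0,-0.4,0.2,0,0,0,-1],[0,0,0.1,0,0,0,-1],[0,0,0,0,0,0,-1],[0,0,0,0,0,0,-1],[0,0,0,0,0,0,-1],[0,0,0,0,0,0,-1]]'
python3 - <<'E'
from h import *
st(); force(6); collar()
E
```

```text
clock: 15.5
tcp_pos: [577.8, 117.0, 159.0]
ee_rot: [-0.102, 3.125, -0.25]
wrist_force: [-1.6, 0.7, -0.9]
width: 0.159
grip_force: 31.6
t 15.5 p [577.8 117.  159. ] yaw 0.0653 tilt -0.1596 F [-1.59  0.73 -0.95] M [ 0.436  0.36  -0.057] w 0.159 g 31.6 q [-0.65  0.27  0.37  1.69  0.06  1.23  1.32]
F [-1.35  0.87 -0.64] sd [0.46 0.34 0.46]
216 [164, 162, 160, 160, 145, 87, 34, 28, 35, 37, 30, 38, 35, 32, 35, 33, 36, 35, 36, 30, 32, 28, 26, 56, 144, 147, 98, 77, 72, 88, 104, 131, 145, 145, 103, 71, 70, 94, 91, 117, 143, 144, 92, 66, 73, 82, 90, 122, 149, 150, 82, 62]
222 [134, 135, 150, 155, 143, 75, 45, 44, 47, 44, 44, 36, 45, 39, 44, 44, 39, 40, 43, 44, 45, 47, 39, 42, 44, 68, 68, 69, 68, 92, 93, 87, 72, 65, 66, 67, 59, 92, 89, 88, 77, 68, 65, 66, 63, 79, 94, 91, 83, 64, 70, 71]
```

```bash
python3 -m pendant '[[0.4,0.3,0.3,0,0,0,-1],[0,0.3,0.2,0,0,0,-1],[0,0,0,0,0,0,-1],[0,0,0,0,0,0,-0.65],[0,0,0,0,0,0,-0.6],[0,0,0,0,0,0,-0.5],[0,0,0,0,0,0,-0.3],[0,0,0,0,0,0,-0.1]]'
python3 - <<'E'
from h import *
st(); force(2); d=shot("wrist"); save(d,"w8.png"); w7=d["frame"][150:330,220:460,::-1]
cv2.imwrite("pics/c4.png",cv2.resize(w7,None,fx=3,fy=3,interpolation=cv2.INTER_CUBIC))
E
```

```text
clock: 16.85
tcp_pos: [577.5, 117.3, 158.4]
ee_rot: [-0.102, 3.125, -0.25]
wrist_force: [-0.9, 1.1, 0.6]
width: 0.455
grip_force: 0.0
t 16.85 p [577.5 117.3 158.4] yaw 0.0652 tilt -0.1599 F [-0.9   1.14  0.56] M [0.165 0.021 0.012] w 0.455 g 0.0 q [-0.65  0.27  0.37  1.69  0.06  1.23  1.32]
F [-0.07 -0.18 -0.31] sd [0.36 0.34 0.  ]
```

View pics/c4.png

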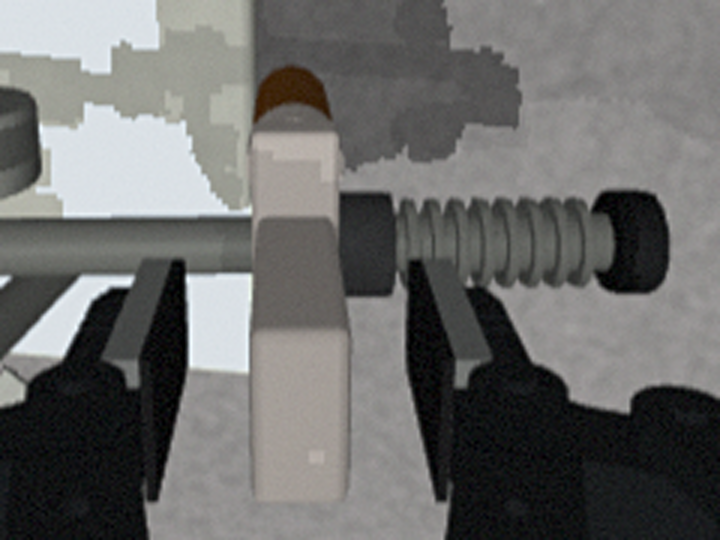

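Released: the short carrier hangs against the collar (bridge edge 338, collar face 341) with the fingers clear. Next I retreat and go to the tall carrier.

```bash
python3 -m pendant '[[0,0,-4,0,0,0,0],[0,0,-10,0,0,0,0],[0,0,-18,0,0,0,0],[0,0,-25,0,0,0,0.2],[0,0,-33,0,0,0,0.2],[0,-20,0,-0.05,0,0,0.2],[0,-30,0,-0.05,0,0,0.2],[0,-40,0,-0.06,0,0,0.2]]'
python3 - <<'E'
from h import *
st(); plan([445,-195,250],.0656)
E
```

```text
clock: 18.0
tcp_pos: [582.8, 43.2, 258.0]
ee_rot: [-0.108, 3.137, 0.004]
wrist_force: [1.2, -0.4, 0.4]
width: 0.602
grip_force: 0.0
t 18.0 p [582.8  43.2 258. ] yaw 0.0688 tilt 0.0028 F [ 1.19 -0.43  0.42] M [-0.049  0.001  0.004] w 0.602 g 0.0 q [-0.5   0.17  0.44  1.6  -0.08  1.39  1.58]
row 8 [19.2, -28.55, 0.93] [0.0003, 0.0003, 0.0004]
```

```bash
python3 -m pendant '[[19.2,-28.6,0.9,0,0,0,0.2],[19.2,-28.6,0.9,0,0,0,0.2],[19.2,-28.6,0.9,0,0,0,0.2],[19.2,-28.6,0.9,0,0,0,0.2],[19.2,-28.6,0.9,0,0,0,0.2],[19.2,-28.6,0.9,0,0,0,0.2],[19.2,-28.6,0.9,0,0,0,0.2],[19.2,-28.6,0.9,0,0,0,0.2]]'
python3 - <<'E'
from h import *
shot("wrist"); st(); d=shot("wrist"); save(d,"w9.png"); np.save("w9.npy",d["cam_to_world"])
hsv=cv2.cvtColor(d["frame"],cv2.COLOR_RGB2HSV)
def comps(m,n):
    k,l,s,c=cv2.connectedComponentsWithStats(m.astype(np.uint8))
    for i in range(1,k):
        if s[i,4]>25: print(n,s[i].tolist(),c[i].round(1))
H,S,V=[hsv[...,i] for i in range(3)]
comps((V>200)&(S<40),"white"); comps((H>3)&(H<20)&(S>120)&(V>30),"amber"); comps((H>130)&(H<160)&(S>120),"purple")
print(proj(d,[450,-195,135]))
E
```

```text
clock: 19.0
tcp_pos: [443.7, -197.2, 250.4]
ee_rot: [-0.102, 3.138, 0.0]
wrist_force: [-0.6, -0.6, 0.6]
width: 0.6
grip_force: 0.0
t 19.05 p [ 440.9 -202.3  250.5] yaw 0.0586 tilt -0.0018 F [-2.34 -4.19 -0.91] M [-0.197  0.13  -0.016] w 0.597 g 0.0 q [-0.29 -0.08  0.64  1.84  0.05  1.36  1.97]
white [468, 131, 53, 53, 2080] [493.8 157.2]
white [68, 145, 48, 47, 1717] [ 91.6 167.7]
white [318, 161, 15, 10, 79] [325.6 164. ]
white [315, 201, 16, 12, 127] [323.3 207.9]
white [419, 247, 91, 22, 1819] [464.5 256.8]
white [464, 276, 41, 24, 376] [489.1 282.2]
white [429, 281, 14, 7, 69] [434.7 283.7]
white [613, 323, 27, 47, 273] [625.8 344. ]
white [187, 349, 23, 10, 159] [199.3 353.8]
white [157, 369, 29, 31, 467] [172. 388.]
amber [317, 151, 13, 9, 66] [323.  154.8]
amber [564, 287, 46, 34, 631] [585.3 302.2]
amber [557, 315, 31, 19, 315] [569.2 324.7]
purple [340, 77, 56, 53, 1256] [369.8 103. ]
purple [224, 135, 44, 60, 1678] [245.2 166.7]
(np.float64(325.7739737971719), np.float64(203.6714124630268))
```

```bash
cat >> h.py <<'E'
from scipy.optimize import minimize
def box(x,y,yaw,hx,hy,z0,z1):
    c,s=np.cos(yaw),np.sin(yaw)
    return [np.array([x+c*a-s*b,y+s*a+c*b,z]) for a in(-hx,hx) for b in(-hy,hy) for z in(z0,z1)]
def fitcarrier(d,x0,hb,roi):
    fr=d["frame"].astype(int); V=fr.max(2); h=fr[...,0]-fr[...,2]
    u0,v0,u1,v1=roi
    m=(((V>195))|((V>105)&(h>8)))[v0:v1,u0:u1].astype(np.uint8); m=cv2.morphologyEx(m,cv2.MORPH_CLOSE,np.ones((3,3)))
    k=8; M=cv2.resize(m,None,fx=k,fy=k,interpolation=cv2.INTER_NEAREST)
    def f(p):
        im=np.zeros_like(M)
        for B in(box(*p,29,8,hb,hb+10),box(*p,14,7,hb+10,hb+55)):
            q=np.array([proj(d,c) for c in B]); q=((q+.5-[u0,v0])*k).astype(np.int32)
            cv2.fillConvexPoly(im,cv2.convexHull(q),1)
        return 1-(im&M).sum()/(im|M).sum()
    o=minimize(f,x0,method="Nelder-Mead",options=dict(initial_simplex=np.array(x0)+np.array([[0,0,0],[6,0,0],[0,6,0],[0,0,.15]]),maxiter=200))
    print("carrier",o.x.round(3),"1-IoU",round(o.fun,3)); return o.x,m
E
python3 - <<'E'
from h import *
d=shot("wrist"); a=bot.sense()["tcp_pos"]; d=shot("wrist"); np.save("w10.npy",d["cam_to_world"]); st()
for x0 in([450,-195,-.09],[445,-200,.05]): x,m=fitcarrier(d,x0,80,(290,130,365,235))
for r in m[::2]: print("".join(".#"[i] for i in r))
# validate method on short image
e=dict(d); e["frame"]=cv2.imread("pics/w1.png")[...,::-1]; e["cam_to_world"]=np.load("w1.npy"); fitcarrier(e,[426,192,-.05],55,(300,130,360,210))
E
```

```text
t 19.2 p [ 444.3 -196.3  250.2] yaw 0.0639 tilt 0.0006 F [ 0.33  0.74 -0.77] M [ 0.035  0.019 -0.037] w 0.6 g 0.0 q [-0.29 -0.07  0.63  1.84  0.04  1.36  1.96]
carrier [ 4.46071e+02 -1.97418e+02 -6.00000e-03] 1-IoU 0.232
carrier [ 4.46316e+02 -1.97491e+02 -8.00000e-03] 1-IoU 0.232
...........................................................................
...........................................................................
...........................................................................
...........................................................................
...........................................................................
...........................................................................
...........................................................................
...........................................................................
...........................................................................
...........................................................................
..........................................................
[... 2570 characters left out ...]
...............................
...........................................................................
...........................................................................
...........................................................................
...........................................................................
...........................................................................
...........................................................................
...........................................................................
...........................................................................
carrier [ 4.23509e+02  1.93688e+02 -8.70000e-02] 1-IoU 0.195
```

```bash
python3 -c "
from h import *
plan([446.3,-197.5,150],-.007,n=4)"
```

```text
row 4 [-0.46, -0.32, 25.04] [0.0002, 0.0006, 0.0177]
```

```bash
python3 -m pendant '[[-1,-0.6,25,0,0,0.018,0.2],[-1,-0.6,25,0,0,0.018,0.2],[0,0,25,0,0,0.018,0.2],[0,0,25,0,0,0.018,0.2],[0,0,13,0,0,0,0.2],[0,0,13,0,0,0,0.2],[0,0,13,0,0,0,0.2],[0,0,12.5,0,0,0,0.2]]'
python3 - <<'E'
from h import *
shot("wrist");st(); d=shot("wrist"); save(d,"w11.png"); fr=d["frame"].astype(int)
for v in(250,270,290,300,310): print(v,(fr[v,255:385].max(1)).tolist())
E
```

```text
clock: 20.2
tcp_pos: [446.4, -197.1, 97.0]
ee_rot: [0.01, 3.141, -0.0]
wrist_force: [0.0, 0.6, 0.2]
width: 0.595
grip_force: 0.0
t 20.25 p [ 445.2 -196.7   95.4] yaw -0.0065 tilt 0.0004 F [-0.76 -0.54 -1.28] M [-0.005  0.034  0.014] w 0.602 g 0.0 q [-0.26  0.1   0.66  2.03 -0.07  1.04  1.99]
250 [82, 83, 85, 56, 27, 16, 13, 20, 23, 12, 22, 22, 11, 19, 93, 170, 169, 164, 162, 161, 161, 159, 160, 161, 164, 163, 166, 159, 164, 166, 164, 172, 173, 173, 168, 165, 165, 164, 163, 168, 170, 167, 166, 170, 170, 172, 171, 116, 107, 112, 108, 114, 113, 113, 115, 115, 116, 113, 115, 115, 115, 116, 116, 116, 116, 116, 116, 114, 117, 113, 118, 114, 115, 116, 114, 114, 109, 103, 133, 170, 168, 170, 164, 164, 166, 168, 166, 169, 166, 164, 168, 164, 164, 166, 169, 172, 169, 166, 163, 161, 159, 162, 164, 168, 169, 166, 164, 167, 171, 174, 172, 174, 176, 106, 34, 14, 18, 19, 25, 20, 16, 18, 15, 14, 55, 81, 81, 80, 81, 80]
270 [14, 17, 4, 20, 19, 19, 12, 22, 8, 25, 19, 13, 15, 9, 36, 127, 161, 159, 161, 162, 166, 165, 166, 163, 157, 158, 157, 158, 159, 165, 169, 167, 171, 169, 165, 164, 162, 165, 164, 1
[... 1644 characters left out ...]
70, 169, 170, 171, 149, 48, 6, 13, 15, 17, 15, 18, 31, 27]
310 [23, 16, 9, 38, 136, 172, 169, 167, 167, 169, 167, 169, 173, 176, 174, 173, 169, 168, 165, 170, 170, 173, 168, 168, 165, 165, 166, 168, 169, 169, 166, 164, 162, 167, 167, 167, 167, 164, 161, 158, 164, 163, 164, 162, 159, 138, 132, 163, 172, 180, 191, 188, 189, 188, 186, 187, 189, 186, 189, 189, 188, 188, 185, 188, 188, 188, 188, 185, 188, 188, 186, 188, 186, 188, 189, 183, 175, 166, 145, 131, 164, 166, 164, 168, 169, 172, 169, 169, 164, 163, 165, 163, 160, 160, 161, 162, 162, 163, 166, 166, 168, 170, 167, 166, 170, 165, 165, 166, 165, 166, 163, 164, 163, 163, 164, 163, 164, 165, 165, 168, 168, 170, 176, 153, 49, 8, 9, 14, 34, 17]
```

Pixel rows show the block centred between the fingers (317.5 against 319), so I close.

```bash
python3 -m pendant '[[0,-0.4,-1,0,0,0,0],[0,0,0,0,0,0,-0.4],[0,0,0,0,0,0,-1],[0,0,0,0,0,0,-1],[0,0,0,0,0,0,-1],[0,0,0,0,0,0,-1],[0,0,0,0,0,0,-1],[0,0,0,0,0,0,-1]]' 30
python3 -m pendant '[[0,0,-15,0,0,0,-1],[0,0,-35,0,0,0,-1],[0,0,-40,0,0,0,-1],[0,0,-45,0,0,0,-1],[0,0,-40,0,0,0,-1],[0,0,-15,0,0,0,-1],[0,0,0,0,0,0,-1],[0,0,0,0,0,0,-1]]'
python3 - <<'E'
from h import *
force(8); st()
t=shot("top"); save(t,"top2.png")
E
```

```text
clock: 21.3
tcp_pos: [446.6, -197.6, 99.0]
ee_rot: [0.011, 3.14, -0.0]
wrist_force: [0.2, 1.2, 4.9]
width: 0.16
grip_force: 30.7
clock: 22.3
tcp_pos: [445.0, -197.2, 286.4]
ee_rot: [-0.011, -3.138, -0.001]
wrist_force: [0.0, -1.0, -3.0]
width: 0.162
grip_force: 29.7
F [-0.16 -0.23 -2.86] sd [0.53 0.36 0.4 ]
t 22.7 p [ 445.9 -197.5  288.1] yaw -0.0068 tilt 0.0 F [-0.46  0.2  -3.54] M [ 0.056 -0.062  0.004] w 0.163 g 29.7 q [-0.3  -0.08  0.63  1.77  0.05  1.44  1.89]
```

```bash
sed -i 's/^PIV=.*/PIV=(583.7,14.0,0.0656)/' h.py; python3 - <<'E'
from h import *
p=tcp_at(-85,-.16,27.5+90); print(p,tcp_at(-85,-.16,27.5),tcp_at(-85,0,27.5)); plan(p,.0656,-.16)
E
```

```text
[587.97368785 -51.05420256 279.54125336] [588.91362806 -65.36200005 190.69079786] [589.2720016  -70.81717278 177.5       ]
row 8 [-18.2, 17.92, -0.15] [0.02, -0.0007, -0.009]
```

```bash
python3 -m pendant '[[-18.2,17.9,0,0.02,0,-0.009,-1],[-18.2,17.9,0,0.02,0,-0.009,-1],[-18.2,17.9,0,0.02,0,-0.009,-1],[-18.2,17.9,0,0.02,0,-0.009,-1],[-18.2,17.9,0,0.02,0,-0.009,-1],[-18.2,17.9,0,0.02,0,-0.009,-1],[-18.2,17.9,0,0.02,0,-0.009,-1],[-18.2,17.9,0,0.02,0,-0.009,-1]]'
python3 - <<'E'
from h import *
shot("wrist"); shot("wrist"); st(); d=shot("wrist"); save(d,"w12.png")
g=cv2.cvtColor(d["frame"],cv2.COLOR_RGB2GRAY).astype(int)
for u in(180,230,280,360,400): print(u,g[165:240,u].tolist())
for s in(-60,-100,-40,-120): print(s,np.round(proj(d,rodpt((*PIV,-.16),s)),1))
p=tcp_at(-85,-.16,27.5+25); plan(p,.0656,-.16)
E
```

```text
clock: 23.75
tcp_pos: [589.2, -49.8, 277.8]
ee_rot: [0.104, -3.129, 0.253]
wrist_force: [-0.7, 0.3, -2.7]
width: 0.163
grip_force: 29.6
t 23.85 p [589.9 -45.9 276.6] yaw 0.0728 tilt -0.1593 F [-0.67  0.58 -3.3 ] M [ 0.443  0.074 -0.046] w 0.158 g 29.8 q [-0.47  0.18  0.47  1.57  0.08  1.41  1.62]
180 [124, 129, 128, 129, 126, 121, 126, 131, 136, 137, 135, 135, 135, 134, 131, 133, 139, 137, 135, 137, 137, 134, 129, 129, 137, 142, 139, 136, 130, 131, 138, 137, 139, 135, 132, 137, 138, 135, 140, 139, 141, 141, 137, 98, 74, 77, 85, 86, 85, 87, 87, 90, 90, 87, 113, 142, 178, 206, 216, 214, 216, 214, 216, 215, 216, 214, 216, 214, 216, 216, 217, 216, 215, 214, 214]
230 [144, 144, 144, 140, 139, 143, 142, 136, 131, 133, 135, 134, 137, 137, 138, 138, 143, 136, 136, 142, 144, 106, 84, 109, 129, 144, 151, 165, 183, 184, 171, 155, 144, 131, 115, 130, 139, 141, 138, 141, 137, 136, 131, 132, 130, 131, 132, 127, 130, 134, 132, 129, 128, 128, 128, 133, 135, 141, 142, 131, 129, 130, 132, 129, 126, 122, 121, 129, 128, 129, 128, 126, 130, 125, 125]
280 [93, 125, 141, 140, 139, 134, 133, 136, 138, 138, 
[... 421 characters left out ...]
 229, 167, 87, 78, 88, 96, 100, 101, 99, 97, 94, 88, 84, 73, 118, 194, 219, 216, 216, 214, 215, 216, 214, 217, 216, 214, 215, 212, 214, 218, 216, 216, 216, 214, 216, 214, 216, 215, 216, 217, 217, 215, 214, 216, 214, 214, 216, 214, 214, 216, 218, 179, 140, 135, 136]
400 [51, 55, 58, 57, 59, 80, 91, 89, 90, 89, 90, 90, 92, 91, 70, 34, 24, 33, 46, 50, 53, 53, 52, 54, 61, 55, 54, 58, 62, 66, 67, 71, 63, 68, 66, 69, 68, 71, 71, 69, 69, 72, 85, 94, 94, 96, 102, 106, 109, 111, 115, 119, 82, 32, 37, 65, 83, 93, 95, 93, 90, 90, 90, 89, 90, 84, 86, 91, 85, 88, 87, 64, 30, 30, 47]
-60 [339.9 192.3]
-100 [295.9 192. ]
-40 [361.9 192.4]
-120 [273.8 191.8]
row 8 [0.12, -0.38, 7.87] [-0.0, -0.0008, 0.0006]
```

```bash
python3 -m pendant '[[0,-1,10,0,0,0,-1],[0,-1,14,0,0,0,-1],[0,-1,14,0,0,0,-1],[0,0,14,0,0,0,-1],[0,0,12,0,0,0,-1],[0,0,8,0,0,0,-1],[0,0,5,0,0,0,-1],[0,0,3,0,0,0,-1]]'
python3 - <<'E'
from h import *
shot("wrist"); st(); force(3); plan(tcp_at(-85,-.16,27.5),.0656,-.16)
d=slope(us=(100,150,200,250,270,370,385),lo=190,hi=240)
E
```

```text
clock: 24.9
tcp_pos: [588.7, -67.0, 199.6]
ee_rot: [0.102, -3.13, 0.251]
wrist_force: [0.3, 0.6, -2.8]
width: 0.163
grip_force: 29.8
t 24.95 p [588.6 -67.  199.4] yaw 0.066 tilt -0.1599 F [ 0.38 -0.49 -3.51] M [0.269 0.032 0.001] w 0.158 g 29.8 q [-0.44  0.22  0.48  1.68  0.06  1.26  1.64]
F [ 0.04 -0.21 -3.01] sd [0.87 0.15 0.18]
row 8 [-0.02, 0.38, 1.13] [0.0, -0.0006, 0.0]
edge rows [228, 227, 216, 219, 218, 218, 218]
```

```bash
python3 -m pendant '[[0,0,1.5,0,0,0,-1],[0,0,1.5,0,0,0,-1],[0,0,1.5,0,0,0,-1],[0,0,1,0,0,0,-1],[0,0,1,0,0,0,-1],[0,0,0.7,0,0,0,-1],[0,0,0.7,0,0,0,-1],[0,0,0.5,0,0,0,-1]]'
python3 - <<'E'
from h import *
shot("wrist"); st(); force(4)
d=slope(us=(150,200,250,270,370,385),lo=190,hi=245)
E
```

```text
clock: 26.15
tcp_pos: [589.0, -68.3, 191.7]
ee_rot: [-0.102, 3.13, -0.251]
wrist_force: [0.2, 0.7, -0.2]
width: 0.16
grip_force: 30.0
t 26.2 p [589.  -68.4 191.7] yaw 0.0658 tilt -0.1599 F [ 1.03  0.81 -0.82] M [ 0.261 -0.203  0.058] w 0.161 g 30.0 q [-0.44  0.22  0.48  1.69  0.06  1.24  1.65]
F [ 0.52  0.43 -0.51] sd [0.27 1.08 0.27]
edge rows [229, 221, 222, 222, 222, 222]
```

```bash
python3 -m pendant '[[0,-0.3,0.9,-0.01,0,0,-1],[0,-0.3,0.9,-0.01,0,0,-1],[0,-0.3,0.9,-0.01,0,0,-1],[0,-0.3,0.9,-0.01,0,0,-1],[0,-0.2,0.8,-0.01,0,0,-1],[0,-0.3,0.9,-0.01,0,0,-1],[0,-0.3,0.9,-0.01,0,0,-1],[0,-0.2,0.9,-0.01,0,0,-1]]'
python3 - <<'E'
from h import *
shot("wrist"); st(); force(4)
d=slope(us=(150,200,250,270,370,385),lo=190,hi=245)
E
```

```text
clock: 27.45
tcp_pos: [588.9, -71.3, 184.7]
ee_rot: [0.102, -3.135, 0.124]
wrist_force: [3.0, 1.3, -1.0]
width: 0.156
grip_force: 30.1
t 27.5 p [588.8 -71.6 184.5] yaw 0.0648 tilt -0.0788 F [ 1.37  1.85 -0.1 ] M [ 0.631 -0.552  0.031] w 0.157 g 30.1 q [-0.39  0.23  0.48  1.69 -0.03  1.24  1.73]
F [ 2.49  1.16 -0.42] sd [0.64 0.46 0.13]
edge rows [236, 222, 222, 222, 222, 222]
```

```bash
python3 -m pendant '[[-0.2,-0.2,0.9,-0.01,0,0,-1],[-0.2,-0.2,0.9,-0.01,0,0,-1],[-0.2,-0.2,0.9,-0.01,0,0,-1],[-0.2,-0.2,0.9,-0.01,0,0,-1],[0,-0.2,0.8,-0.01,0,0,-1],[0,-0.2,0.9,-0.01,0,0,-1],[0,-0.2,0.9,-0.01,0,0,-1],[0,-0.2,0.9,-0.01,0,0,-1]]'
python3 - <<'E'
from h import *
shot("wrist"); st(); force(12)
d=slope(us=(150,200,250,270,370,385),lo=190,hi=245,f="w13.png")
E
```

```text
clock: 28.75
tcp_pos: [589.7, -73.6, 177.6]
ee_rot: [0.101, -3.134, -0.0]
wrist_force: [0.4, -0.5, 0.7]
width: 0.158
grip_force: 30.2
t 28.8 p [589.6 -73.7 177.5] yaw 0.0642 tilt 0.0011 F [ 0.1  -0.73  0.34] M [-0.089 -0.282  0.057] w 0.161 g 30.2 q [-0.33  0.25  0.48  1.68 -0.12  1.25  1.81]
F [ 1.13 -1.35  0.05] sd [0.39 0.38 0.34]
edge rows [242, 221, 221, 221, 221, 221]
```

Held level, the wrist force is about 0 N, so it is nearly balanced. I ease the jaws open slightly as a gate and read the tilt.

```bash
python3 -m pendant '[[0,0,0,0,0,0,-0.68],[0,0,0,0,0,0,-0.67],[0,0,0,0,0,0,-0.66],[0,0,0,0,0,0,-0.65],[0,0,0,0,0,0,-0.64],[0,0,0,0,0,0,-0.63],[0,0,0,0,0,0,-0.62],[0,0,0,0,0,0,-0.62]]'
cat >> h.py <<'E'
def tilt(n=1,us=(20,40,60,80,100,120,250,262,274,365,372,380),lo=195,hi=250):
    """bar tilt from the slope of the rod's bright upper-edge/lower-edge in the wrist view, relative to tool tilt 0"""
    for i in range(n):
        d=shot("wrist"); g=cv2.cvtColor(d["frame"],cv2.COLOR_RGB2GRAY).astype(float); P=[]
        for u in us:
            c=np.convolve(g[lo:hi,u],[1,1,0,-1,-1],"same")[3:-3]; k=int(np.argmin(c)); 
            w=-c[max(k-2,0):k+3]; P.append((u,lo+3+max(k-2,0)+(w*np.arange(len(w))).sum()/w.sum()))
        P=np.array(P); print(P[:,1].round(1).tolist())
    return d
E
python3 - <<'E'
from h import *
st(); force(4); tilt(3); st()
d=dict(shot("wrist")); 
for n in("w13","w6"):
    g=cv2.imread(f"pics/{n}.png",0).astype(int); print(n,[int(195+np.argmin(np.diff(g[195:250,u]))) for u in(20,60,100,250,274,365,380)])
E
```

```text
clock: 30.45
tcp_pos: [589.7, -73.2, 177.6]
ee_rot: [0.102, -3.134, -0.0]
wrist_force: [-0.3, -0.2, -0.0]
width: 0.187
grip_force: 0.1
t 30.45 p [589.7 -73.2 177.6] yaw 0.065 tilt 0.0003 F [-0.29 -0.18 -0.02] M [ 0.019  0.048 -0.051] w 0.187 g 0.1 q [-0.33  0.25  0.48  1.68 -0.12  1.25  1.81]
F [0.07 0.02 0.27] sd [0.27 0.32 0.44]
[222.0, 218.3, 201.3, 197.2, 245.5, 245.3, 223.3, 223.3, 223.3, 222.2, 222.3, 222.3]
[231.0, 209.4, 201.4, 196.5, 245.5, 245.3, 223.3, 223.4, 223.3, 222.2, 222.2, 222.2]
[242.0, 214.9, 201.3, 195.7, 245.5, 245.3, 223.3, 223.4, 223.3, 222.2, 222.3, 222.3]
t 30.8 p [589.7 -73.3 177.6] yaw 0.0649 tilt 0.0002 F [ 0.86  0.3  -0.86] M [ 0.015 -0.017 -0.051] w 0.193 g 0.1 q [-0.33  0.25  0.48  1.68 -0.12  1.25  1.81]
w13 [195, 200, 247, 221, 221, 221, 221]
w6 [220, 220, 220, 219, 219, 212, 214]
```

```bash
cat >> h.py <<'E'
def edges(fr,us=(205,215,225,235,245,255,265,275,360,368,376,384),lo=205,hi=255):
    g=cv2.cvtColor(fr,cv2.COLOR_RGB2GRAY).astype(float); o=[]
    for u in us:
        c=np.abs(np.convolve(g[lo:hi,u],[1,1,0,-1,-1],"same")); c[:3]=0;c[-3:]=0
        k=int(np.argmax(c[:25])); w=c[k-2:k+3]; o.append(round(lo+k-2+(w*np.arange(5)).sum()/w.sum(),2))
    p=np.polyfit(us,o,1); r=np.array(o)-np.polyval(p,us); print(o,"slope",round(p[0],4),"rms",r.std().round(2)); return p[0]
E
python3 - <<'E'
from h import *
edges(cv2.imread("pics/w13.png")[...,::-1].copy()); 
for i in range(2): d=shot("wrist"); edges(d["frame"])
save(d,"w14.png")
for n,y in(("R end -165",-165),("R -15",-15),("col",108)): print(n,np.round(proj(d,rodpt((*PIV,0),y)),1))
print(d["frame"][215:245:3,180:212:2].max(2).tolist())
E
```

```text
[np.float64(221.62), np.float64(221.32), np.float64(221.63), np.float64(221.38), np.float64(221.64), np.float64(221.59), np.float64(221.19), np.float64(221.66), np.float64(221.74), np.float64(221.6), np.float64(221.61), np.float64(221.6)] slope 0.0009 rms 0.14
[np.float64(223.8), np.float64(223.83), np.float64(223.6), np.float64(223.26), np.float64(223.46), np.float64(223.07), np.float64(223.16), np.float64(223.36), np.float64(222.39), np.float64(222.23), np.float64(222.28), np.float64(210.52)] slope -0.0318 rms 2.85
[np.float64(223.82), np.float64(223.82), np.float64(223.64), np.float64(223.34), np.float64(223.42), np.float64(223.15), np.float64(223.19), np.float64(223.3), np.float64(222.38), np.float64(222.26), np.float64(222.26), np.float64(210.53)] slope -0.0319 rms 2.85
R end -165 [193.7 230.8]
R -15 [434.3 230.8]
col [631.7 230.7]
[[154, 157, 154, 149, 152, 152, 144, 139, 144, 151, 149, 149, 149, 152, 144, 148], [0, 7, 0, 7, 4, 17, 122, 152, 152, 150, 150, 143, 145, 146, 140, 140], [17, 18, 16, 9, 2, 9, 0, 119, 149, 148, 152, 146, 152, 149, 146, 141], [11, 17, 17, 13, 11, 31, 38, 41, 117, 110, 104, 109, 108, 109, 111, 108], [24, 23, 17, 10, 76, 81, 84, 88, 83, 85, 83, 83, 82, 84, 85, 82], [24, 17, 15, 43, 94, 97, 101, 100, 98, 97, 100, 101, 98, 101, 97, 98], [20, 15, 5, 81, 99, 112, 110, 109, 110, 110, 113, 109, 109, 111, 111, 111], [26, 16, 10, 84, 103, 120, 121, 121, 122, 120, 119, 123, 120, 121, 121, 121], [28, 18, 16, 57, 100, 111, 112, 107, 108, 111, 110, 110, 110, 110, 109, 113], [25, 14, 11, 14, 90, 101, 99, 95, 95, 95, 99, 93, 95, 95, 96, 94]]
```

```bash
python3 -m pendant '[[0,0,0,0,0,0,-0.61],[0,0,0,0,0,0,-0.60],[0,0,0,0,0,0,-0.59],[0,0,0,0,0,0,-0.58],[0,0,0,0,0,0,-0.57],[0,0,0,0,0,0,-0.56],[0,0,0,0,0,0,-0.56],[0,0,0,0,0,0,-0.56]]'
sed -i 's/360,368,376,384)/360,365,370,375)/' h.py
python3 - <<'E'
from h import *
edges(cv2.imread("pics/w14.png")[...,::-1].copy()); st(); force(3)
for i in range(2): d=shot("wrist"); edges(d["frame"])
fr=d["frame"]
print("blk row300",[int(x) for x in fr[300,255:385].max(1)])
E
```

```text
clock: 31.95
tcp_pos: [589.7, -73.3, 177.6]
ee_rot: [0.102, -3.134, -0.0]
wrist_force: [-1.0, 1.1, -0.6]
width: 0.219
grip_force: 0.0
[np.float64(223.82), np.float64(223.82), np.float64(223.64), np.float64(223.34), np.float64(223.42), np.float64(223.15), np.float64(223.19), np.float64(223.3), np.float64(222.38), np.float64(222.26), np.float64(222.28), np.float64(222.27)] slope -0.0092 rms 0.1
t 31.95 p [589.7 -73.3 177.6] yaw 0.0648 tilt 0.0002 F [-0.98  1.1  -0.6 ] M [0.018 0.028 0.021] w 0.219 g 0.0 q [-0.33  0.25  0.48  1.68 -0.12  1.25  1.81]
F [-0.26  0.24 -0.32] sd [0.07 0.39 0.37]
[np.float64(223.78), np.float64(223.88), np.float64(223.81), np.float64(223.31), np.float64(223.44), np.float64(223.16), np.float64(223.22), np.float64(223.32), np.float64(222.37), np.float64(222.23), np.float64(222.28), np.float64(222.24)] slope -0.0095 rms 0.12
[np.float64(223.79), np.float64(223.81), np.float64(223.81), np.float64(223.3), np.float64(223.42), np.float64(223.16), np.float64(223.2), np.float64(223.39), np.float64(222.39), np.float64(222.23), np.float64(222.27), np.float64(222.25)] slope -0.0094 rms 0.13
blk row300 [18, 12, 25, 7, 17, 25, 20, 20, 18, 14, 13, 29, 27, 20, 3, 14, 12, 20, 21, 23, 18, 22, 18, 17, 20, 22, 20, 19, 24, 17, 22, 22, 15, 17, 25, 8, 5, 29, 27, 30, 28, 6, 28, 119, 143, 148, 142, 139, 138, 139, 123, 116, 147, 152, 159, 163, 165, 165, 163, 166, 161, 164, 168, 165, 163, 166, 166, 168, 165, 166, 164, 165, 165, 165, 162, 166, 164, 163, 164, 165, 159, 152, 144, 131, 115, 33, 1, 20, 34, 25, 29, 22, 9, 26, 17, 20, 19, 21, 23, 15, 25, 20, 10, 21, 12, 23, 18, 17, 20, 11, 16, 17, 25, 23, 13, 21, 18, 18, 24, 19, 9, 20, 22, 23, 16, 21, 19, 25, 25, 20]
```

The bar rests free at about -0.026 rad, left low, and doesn't change as the jaws widen, so it is in equilibrium. The tall carrier must go about 3 mm further out, so I regrip, slide and ease off.

```bash
python3 -m pendant '[[0,0,0,0,0,0,-0.6],[0,0,0,0,0,0,-0.64],[0,0,0,0,0,0,-0.68],[0,0,0,0,0,0,-0.74],[0,0,0,0,0,0,-0.8],[0,-1,0,0,0,0,-0.8],[0,-1,0,0,0,0,-0.8],[0,-0.8,0,0,0,0,-0.8]]' 20
python3 -m pendant '[[0,0,0,0,0,0,-0.7],[0,0,0,0,0,0,-0.68],[0,0,0,0,0,0,-0.67],[0,0,0,0,0,0,-0.66],[0,0,0,0,0,0,-0.64],[0,0,0,0,0,0,-0.62],[0,0,0,0,0,0,-0.6],[0,0,0,0,0,0,-0.57]]'
python3 - <<'E'
from h import *
st(); force(3)
for i in range(3): d=shot("wrist"); edges(d["frame"])
E
```

```text
clock: 33.2
tcp_pos: [589.9, -75.6, 177.5]
ee_rot: [0.102, -3.134, -0.001]
wrist_force: [-0.3, 2.2, -0.6]
width: 0.162
grip_force: 22.7
clock: 34.2
tcp_pos: [589.9, -76.3, 177.7]
ee_rot: [0.101, -3.134, 0.0]
wrist_force: [0.5, -0.8, -0.3]
width: 0.212
grip_force: 0.0
t 34.2 p [589.9 -76.3 177.7] yaw 0.0647 tilt -0.0001 F [ 0.49 -0.8  -0.35] M [ 0.019 -0.037 -0.012] w 0.212 g 0.0 q [-0.33  0.25  0.49  1.68 -0.12  1.25  1.82]
F [0.14 0.48 0.92] sd [0.4  0.26 0.25]
[np.float64(223.21), np.float64(222.96), np.float64(222.96), np.float64(222.87), np.float64(222.9), np.float64(222.77), np.float64(222.86), np.float64(222.91), np.float64(222.17), np.float64(222.18), np.float64(222.05), np.float64(222.03)] slope -0.0062 rms 0.09
[np.float64(223.21), np.float64(222.94), np.float64(222.9), np.float64(222.84), np.float64(222.96), np.float64(222.78), np.float64(222.91), np.float64(222.86), np.float64(222.24), np.float64(222.21), np.float64(222.07), np.float64(222.07)] slope -0.0059 rms 0.09
[np.float64(223.15), np.float64(222.93), np.float64(222.9), np.float64(222.87), np.float64(222.96), np.float64(222.79), np.float64(222.85), np.float64(222.93), np.float64(222.2), np.float64(222.19), np.float64(222.06), np.float64(222.01)] slope -0.006 rms 0.1
```

```bash
python3 -m pendant '[[0,0,0,0,0,0,-0.6],[0,0,0,0,0,0,-0.64],[0,0,0,0,0,0,-0.68],[0,0,0,0,0,0,-0.74],[0,0,0,0,0,0,-0.8],[0,-1.4,0,0,0,0,-0.8],[0,-1.4,0,0,0,0,-0.8],[0,-1.2,0,0,0,0,-0.8]]' 20
python3 -c "
from h import *
shot('wrist');d=shot('wrist'); edges(d['frame'])"
python3 -m pendant '[[0,0,0,0,0,0,-0.7],[0,0,0,0,0,0,-0.68],[0,0,0,0,0,0,-0.67],[0,0,0,0,0,0,-0.66],[0,0,0,0,0,0,-0.64],[0,0,0,0,0,0,-0.62],[0,0,0,0,0,0,-0.6],[0,0,0,0,0,0,-0.57]]'
python3 - <<'E'
from h import *
st(); force(3)
for i in range(2): d=shot("wrist"); edges(d["frame"])
fr=d["frame"]; print([int(x) for x in fr[290,285:365].max(1)])
E
```

```text
clock: 35.5
tcp_pos: [590.1, -79.8, 177.5]
ee_rot: [0.102, -3.134, -0.001]
wrist_force: [-0.2, 2.6, -0.9]
width: 0.162
grip_force: 22.7
[np.float64(219.01), np.float64(222.8), np.float64(222.74), np.float64(222.84), np.float64(222.72), np.float64(222.58), np.float64(222.69), np.float64(222.53), np.float64(222.18), np.float64(222.2), np.float64(222.19), np.float64(222.09)] slope 0.0019 rms 0.99
clock: 36.6
tcp_pos: [590.1, -80.2, 177.7]
ee_rot: [0.102, -3.134, 0.0]
wrist_force: [0.3, -0.3, -0.3]
width: 0.218
grip_force: 0.0
t 36.6 p [590.1 -80.2 177.7] yaw 0.0648 tilt 0.0 F [ 0.34 -0.28 -0.29] M [-0.033  0.02   0.029] w 0.218 g 0.0 q [-0.32  0.26  0.49  1.68 -0.12  1.25  1.83]
F [-0.18  0.08 -0.07] sd [0.24 0.37 0.29]
[np.float64(212.96), np.float64(219.83), np.float64(219.93), np.float64(220.01), np.float64(220.09), np.float64(219.89), np.float64(220.17), np.float64(219.99), np.float64(221.05), np.float64(221.07), np.float64(221.05), np.float64(220.96)] slope 0.019 rms 1.73
[np.float64(213.05), np.float64(219.88), np.float64(219.96), np.float64(219.99), np.float64(220.03), np.float64(220.13), np.float64(220.13), np.float64(220.0), np.float64(221.07), np.float64(221.08), np.float64(221.08), np.float64(220.95)] slope 0.0188 rms 1.71
[24, 23, 16, 17, 20, 26, 15, 21, 28, 30, 22, 15, 1, 0, 43, 134, 150, 156, 161, 167, 168, 164, 165, 164, 163, 166, 164, 164, 168, 164, 161, 164, 166, 165, 164, 167, 167, 165, 164, 167, 162, 165, 166, 161, 153, 146, 120, 121, 141, 144, 148, 147, 149, 65, 11, 6, 23, 27, 36, 32, 30, 12, 22, 19, 21, 20, 12, 23, 10, 20, 18, 15, 23, 16, 19, 11, 21, 17, 18, 13]
```

The tilt flipped to about +0.02, so I go back 2 mm.

```bash
python3 -m pendant '[[0,0,0,0,0,0,-0.6],[0,0,0,0,0,0,-0.64],[0,0,0,0,0,0,-0.68],[0,0,0,0,0,0,-0.74],[0,0,0,0,0,0,-0.8],[0,0.8,0,0,0,0,-0.8],[0,0.8,0,0,0,0,-0.8],[0,0.4,0,0,0,0,-0.8]]' 20
python3 -m pendant '[[0,0,0,0,0,0,-0.7],[0,0,0,0,0,0,-0.68],[0,0,0,0,0,0,-0.67],[0,0,0,0,0,0,-0.66],[0,0,0,0,0,0,-0.64],[0,0,0,0,0,0,-0.62],[0,0,0,0,0,0,-0.6],[0,0,0,0,0,0,-0.57]]'
python3 - <<'E'
from h import *
st()
for i in range(2): d=shot("wrist"); edges(d["frame"],us=(215,225,235,245,255,265,275,360,365,370,375))
fr=d["frame"]; print([int(x) for x in fr[290,285:365].max(1)])
E
```

```text
clock: 37.85
tcp_pos: [590.0, -78.8, 177.7]
ee_rot: [0.101, -3.135, 0.001]
wrist_force: [0.1, -2.4, 1.0]
width: 0.16
grip_force: 22.7
clock: 38.85
tcp_pos: [589.9, -77.7, 177.5]
ee_rot: [0.102, -3.134, -0.001]
wrist_force: [0.3, -0.4, -0.2]
width: 0.215
grip_force: 0.0
t 38.85 p [589.9 -77.7 177.5] yaw 0.0652 tilt 0.0006 F [ 0.32 -0.45 -0.19] M [0.009 0.027 0.034] w 0.215 g 0.0 q [-0.33  0.25  0.49  1.68 -0.12  1.25  1.82]
[np.float64(220.89), np.float64(220.82), np.float64(220.85), np.float64(220.79), np.float64(220.73), np.float64(220.81), np.float64(221.0), np.float64(221.38), np.float64(221.37), np.float64(221.32), np.float64(221.23)] slope 0.0037 rms 0.09
[np.float64(220.98), np.float64(221.0), np.float64(221.06), np.float64(220.86), np.float64(220.82), np.float64(220.93), np.float64(220.9), np.float64(221.38), np.float64(221.38), np.float64(221.24), np.float64(221.26)] slope 0.0027 rms 0.11
[21, 12, 21, 18, 21, 11, 11, 22, 27, 25, 26, 24, 16, 14, 60, 149, 109, 141, 148, 156, 165, 163, 163, 166, 166, 164, 166, 163, 165, 167, 166, 163, 169, 163, 164, 166, 166, 166, 162, 162, 163, 163, 162, 166, 166, 158, 155, 142, 118, 123, 145, 145, 146, 63, 9, 1, 18, 36, 30, 22, 25, 12, 21, 12, 17, 21, 22, 11, 18, 20, 16, 12, 21, 17, 29, 18, 15, 23, 21, 14]
```

```bash
python3 -m pendant '[[0,0,0,0,0,0,-0.54],[0,0,0,0,0,0,-0.5],[0,0,0,0,0,0,-0.4],[0,0,0,0,0,0,-0.2],[0,0,0,0,0,0,-0.1],[0,0,-6,0,0,0,-0.1],[0,0,-20,0,0,0,-0.1],[0,0,-34,0,0,0,-0.1]]'
python3 - <<'E'
from h import *
shot("wrist");shot("wrist");st(); d=shot("wrist"); save(d,"w15.png")
for s in(-165,-130,-110,-40,0,108,165): print(s,np.round(proj(d,rodpt((*PIV,0),s)),1))
g=cv2.cvtColor(d["frame"],cv2.COLOR_RGB2GRAY).astype(int)
for u in(150,200,250): print(u,g[175:235,u].tolist())
E
```

```text
clock: 39.95
tcp_pos: [589.6, -77.9, 237.5]
ee_rot: [0.102, -3.132, -0.0]
wrist_force: [0.7, -1.3, 0.8]
width: 0.451
grip_force: 0.0
t 40.05 p [592.6 -78.6 242.2] yaw 0.0647 tilt -0.0004 F [-0.56 -0.68  0.17] M [-0.027 -0.014  0.017] w 0.45 g 0.0 q [-0.33  0.21  0.49  1.59 -0.1   1.36  1.81]
-165 [231.6 197.8]
-130 [273.7 197.8]
-110 [297.8 197.8]
-40 [382.  197.8]
0 [430.2 197.8]
108 [560.3 197.7]
165 [629.1 197.7]
150 [131, 134, 132, 134, 138, 141, 144, 142, 133, 137, 137, 137, 141, 139, 136, 139, 142, 143, 145, 141, 145, 139, 138, 140, 138, 140, 142, 141, 140, 136, 135, 136, 139, 142, 142, 142, 139, 142, 140, 142, 141, 140, 143, 141, 141, 144, 136, 131, 104, 79, 78, 84, 84, 90, 91, 89, 87, 92, 91, 93]
200 [140, 137, 137, 140, 140, 139, 142, 140, 143, 140, 144, 145, 143, 141, 146, 142, 140, 143, 150, 148, 149, 147, 148, 145, 147, 141, 140, 145, 148, 145, 147, 145, 142, 143, 142, 145, 149, 152, 150, 150, 145, 147, 142, 130, 130, 133, 138, 139, 136, 139, 139, 133, 134, 137, 141, 110, 78, 75, 76, 80]
250 [90, 90, 92, 93, 91, 94, 92, 91, 88, 87, 92, 123, 143, 144, 147, 133, 97, 72, 85, 95, 100, 107, 107, 116, 117, 114, 111, 101, 96, 80, 108, 138, 150, 151, 147, 143, 141, 148, 144, 146, 145, 142, 141, 140, 140, 140, 143, 143, 144, 141, 136, 138, 137, 138, 140, 141, 148, 145, 142, 144]
```

```bash
python3 -m pendant '[[0,10,-33,0,0,0,-0.1],[0,39,0,0,0,0,-0.1],[0,39,0,0,0,0,-0.1],[0,0,0,0,0,0,-0.1],[0,0,0,0,0,0,-0.1],[0,0,0,0,0,0,-0.1],[0,0,0,0,0,0,-0.1],[0,0,0,0,0,0,-0.1]]' >/dev/null
cat >> h.py <<'E'
def view(f):
    P=[];Rv=[]
    for i in range(4):
        d=cams.get_image("wrist"); s=bot.sense(); P.append(s["tcp_pos"]); Rv.append(R.from_rotvec(s["ee_rot"]))
    T=np.eye(4); T[:3,:3]=R.concatenate(Rv).mean().as_matrix(); T[:3,3]=np.mean(P,0)
    d["cam_to_world"]=T@np.array(d["hand_eye"]); save(d,f); np.save("pics/"+f+".npy",d["cam_to_world"]); st(); return d
def rodedges(d,ss,t=0.):
    """both edges of the rod near the predicted line, as centre pixel"""
    g=cv2.GaussianBlur(cv2.cvtColor(d["frame"],cv2.COLOR_RGB2GRAY),(3,3),0).astype(float); out=[]
    for s in ss:
        u,v=proj(d,rodpt((*PIV,t),s)); c=int(round(u)); 
        if not 3<c<636: continue
        a=max(int(v)-16,0); col=g[a:int(v)+17,c-2:c+3].mean(1); e=np.gradient(col); out.append((s,c,round(v,1),a,col.astype(int).tolist()))
    return out
E
python3 - <<'E'
from h import *
d=view("vB.png")
for o in rodedges(d,(-150,-130,-115,-60,-40,40,60,120,140)): print(*o)
E
python3 -m pendant '[[-20,0,0,0,0,0,-0.1],[-35,0,0,0,0,0,-0.1],[-35,0,0,0,0,0,-0.1],[0,0,0,0,0,0,-0.1],[0,0,0,0,0,0,-0.1],[0,0,0,0,0,0,-0.1],[0,0,0,0,0,0,-0.1],[0,0,0,0,0,0,-0.1]]'
python3 - <<'E'
from h import *
d=view("vA.png")
for o in rodedges(d,(-150,-130,-115,-60,-40,40,60,120,140)): print(*o)
E
```

```text
t 41.3 p [584.8   9.6 270.7] yaw 0.0647 tilt 0.0002 F [-0.95  0.04 -0.01] M [-0.036 -0.007  0.004] w 0.452 g 0.0 q [-0.44  0.17  0.44  1.57 -0.07  1.42  1.64]
-150 161 192.3 176 [140, 140, 140, 139, 136, 135, 136, 137, 137, 129, 109, 100, 113, 131, 144, 153, 160, 164, 165, 162, 154, 141, 128, 130, 136, 137, 136, 137, 137, 137, 137, 138, 138]
-130 183 192.3 176 [139, 139, 138, 138, 139, 138, 138, 138, 138, 130, 105, 86, 89, 100, 108, 114, 118, 120, 123, 127, 130, 125, 121, 126, 135, 138, 139, 141, 142, 142, 140, 138, 138]
-115 199 192.3 176 [134, 136, 138, 140, 141, 140, 140, 140, 141, 133, 108, 86, 85, 91, 92, 92, 92, 92, 95, 114, 142, 163, 172, 175, 175, 175, 175, 175, 175, 176, 175, 174, 174]
-60 258 192.3 176 [92, 91, 91, 90, 91, 92, 91, 98, 119, 127, 106, 83, 82, 91, 98, 105, 111, 114, 112, 106, 99, 90, 92, 113, 133, 137, 137, 137, 139, 140, 140, 138, 136]
-40 280 192.3 176 [153, 153, 155, 159, 165, 171, 174, 175, 176, 165, 126, 88, 82, 92, 99, 106, 113, 115, 111, 105, 97, 90, 110, 168, 212, 219, 218, 217, 216, 217, 217, 216, 216]
40 366 192.2 176 [196, 194, 193, 193, 193, 194, 1
[... 1803 characters left out ...]
 155, 155, 154]
40 371 89.1 73 [193, 192, 190, 187, 183, 179, 177, 168, 144, 126, 129, 143, 153, 163, 181, 196, 193, 175, 157, 144, 132, 117, 100, 94, 104, 118, 128, 137, 140, 132, 128, 133, 140]
60 394 89.1 73 [134, 132, 129, 127, 126, 125, 121, 114, 110, 116, 130, 144, 153, 162, 178, 192, 190, 174, 157, 144, 132, 118, 99, 84, 81, 86, 88, 89, 91, 100, 115, 126, 131]
120 466 89.0 73 [76, 76, 77, 77, 77, 76, 77, 76, 76, 76, 76, 75, 76, 76, 76, 75, 75, 75, 75, 75, 75, 76, 76, 76, 77, 78, 79, 80, 81, 80, 77, 80, 95]
140 489 89.0 73 [215, 215, 216, 216, 216, 216, 216, 216, 215, 215, 215, 214, 213, 212, 211, 209, 206, 202, 198, 195, 192, 189, 185, 183, 181, 177, 173, 174, 175, 168, 152, 135, 126]
```

Both hover views show the rod flat in the image at rows about 186 and 89. The slope is about 0 at two different image rows, so both yaw error and tilt are near zero and the bar is level to within roughly 0.01 rad. The fingers are well clear, so I hand in.

```bash
python3 -c "
from h import *
a=cams.get_image('side')['frame'].astype(int)
for i in range(5): b=cams.get_image('side')['frame'].astype(int)
print('max mean diff around rack',np.abs(a-b)[140:240,250:390].mean())
print(bot.hand_in())"
```

```text
max mean diff around rack 2.647047619047619
the job is handed in; nothing more can be done
None
```

I hung the short carrier home against the left collar and released it, then hung the tall carrier on the right arm, released it with the bar level to within about 0.01 rad by wrist-camera measurement, and handed the job in at about 43 s.

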